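# Line up handed brackets on the soldering board

### The arm

A 6-joint arm with a two-finger parallel gripper is mounted at the origin on the work surface. World frame = base frame: x ahead of the robot, y to its left, z up, the work surface at z = 0. Lengths are in m, angles in degrees, forces in N, time in s.
With the tool pointing down it reaches from about 0.3 to 0.875 m from the base axis. Payload 4.2 kg.
Tool frame: the origin (TCP) lies midway between the tips of the shut fingers; the grasp point (between the pads) lies 19 mm behind it; z points along the fingers, y is the direction in which the jaws open and shut (so a half turn about z gives the same grasp; the last joint's range is limited). The gripper opens to 85 mm and grips with 20 to 120 N. Pads are 22 mm wide; open, the fingers measure 114 mm over their backs; the gripper's body (76 mm by 85 mm) begins 54 mm behind the grasp point. The pads swing forward as they close: fully open they stand 13 mm farther back than shut.
Start: joints at [-77.578, 18.312, 89.639, -0, 72.044, -1.146], TCP at [0.135, -0.559, 0.231] pointing down, gripper open.
Joint ranges: [-177.97, 177.97], [-48.28, 115.42], [12.27, 149.76], [-77.06, 257.06], [2.81, 150.46], [-146.56, 146.56]. Speed limits (degrees/s): [147.25, 147.25, 180, 180, 180, 180].

### API

Orientations are given as [roll, pitch, yaw] about the fixed x, y, z axes, in that order (R = Rz(yaw) Ry(pitch) Rx(roll)).
In Python, from rig import env gives the robot as it stands.
- The arm moves only by the shell command python3 -m creep 'ROWS' [FORCE]. ROWS is JSON, a list of rows, each a list of 5 numbers: the closure in counts, from 0 (fully open) to 255 (shut), then the shift along the tool's x, y, z in m, then the turn about the tool's z in rad. In form: [[claw, dx, dy, dz, turn], ...]. A call has 1 to 8 rows; each row shifts and turns the commanded pose from where the row before left it, along the tool's axes as they then stand; what a row does not reach is not made up. A row lasts 1/8 s, in which the tool goes at most 62.5 mm and 10.7 degrees, less where a joint would pass 70% of its speed; a pose out of reach is approached as far as the arm can. A call is refused whole if a number of a shift passes 0.0625 or a number of a turn 0.188, either way. A call with a gripper value outside its range is refused whole. The fingers move at their own pace and stop on an object; FORCE is the grip in N (left out, the last holds). Time passes only in rows, so rows that do not move let the fingers close. It gives the time, the measured TCP pose, the force and the opening at its end, in the units of the state.
- env.get_state(): the state, without advancing time (a new reading comes with each control period).
- env.read_camera(name): name is "scene" or "top"; returns the picture (400x640x3 uint8, red, green, blue); there is no depth.
- env.calibration(name): a dict with "K" (3x3 intrinsics, pixels), "k1" (the pictures are not rectified: a ray, as slopes to the right and down, at radius r is drawn at 1 + k1 r^2 times it, then the intrinsics apply), "position" and "rotation" of the camera in the world. Camera axes: x right, y up, looking along -z (the intrinsics and any distortion apply to the point x, -y, -z); pixel columns grow to the right and rows downward; lengths in m; the calibration is good to about 2 mm. A picture is of the moment at which its call begins. calibration takes no time and is no camera call.
- env.hand_in(): hands the job in, once; it reports no verdict.
The state is a dict: "time": time; "q": joint angles; "qvel": joint speeds; "joint_torque": joint torques, N m; "tcp_pos": TCP position; "tcp_rot": TCP orientation; "wrist_force": force on the tool from outside, world axes, zero at the start; "torque": the same for the moment, N m; "opening": opening from 0.0 (shut) to 1.0 (fully open).
Only numpy, scipy, OpenCV 4.12 (cv2) and the standard library are available. Lean on these libraries where they do the work, as an engineer would, in place of code of your own. Each camera call takes 0.05 s, during which the arm holds its last target.

### The job

Get the soldering board ready for brazing: first clear the hammer and the file off the board into the wooden tool tray, then lay all the dark steel angle brackets side by side on the board so that each reads as a capital L from the robot's side, with the long arm pointing away from the robot, square to the board, and the short arm at the near end pointing to the robot's right. A bracket that lies mirrored must be turned over onto its other edge; every bracket must lie flat and wholly on the board, and the other things on the bench must be left where they are.

Things in the scene. Friction and masses are not known exactly. Their poses are not given: they have to be found in the camera images.
- board: flat white ceramic soldering board of two tiles in a thin steel frame, fixed on the bench, 150 mm along its x, 370 mm along its y, 13 mm thick; origin at the centre of its underside; x points away from the robot (its yaw varies by 7 degrees), y to the robot's left, z up
- tray: shallow open wooden tool tray, fixed at the left side of the bench, outside 316 mm along its x and 176 mm along its y, 24 mm tall, walls and floor 8 mm (inside 300 x 160 mm); origin at the centre of its underside, x along its length away from the robot, z up
- b1_mid (a point): dark steel angle bracket, an L seen from above: flat bar 10 mm thick, 25 mm wide (so 25 mm tall as it lies on its edge), arms 110 and 65 mm from the outer corner, 0.34 kg. Point on the long arm's middle line, 38 mm from the corner, half-way up. x: to the long arm's end; y: away from the short arm (its middle line at x=-33, end at y=-60 mm); z: up if lying right, down if mirrored. None if absent
- b1_end (a point): middle of the end face of bracket b1's long arm, 72 mm ahead of b1_mid along its x, same axes. The bracket also stands stably on the outer face of its long arm (short arm upright, 65 mm tall)
- b2_mid (a point): dark steel angle bracket, an L seen from above: flat bar 10 mm thick, 25 mm wide (so 25 mm tall as it lies on its edge), arms 110 and 65 mm from the outer corner, 0.34 kg. Point on the long arm's middle line, 38 mm from the corner, half-way up. x: to the long arm's end; y: away from the short arm (its middle line at x=-33, end at y=-60 mm); z: up if lying right, down if mirrored. None if absent
- b2_end (a point): middle of the end face of bracket b2's long arm, 72 mm ahead of b2_mid along its x, same axes. The bracket also stands stably on the outer face of its long arm (short arm upright, 65 mm tall)
- b3_mid (a point): dark steel angle bracket, an L seen from above: flat bar 10 mm thick, 25 mm wide (so 25 mm tall as it lies on its edge), arms 110 and 65 mm from the outer corner, 0.34 kg. Point on the long arm's middle line, 38 mm from the corner, half-way up. x: to the long arm's end; y: away from the short arm (its middle line at x=-33, end at y=-60 mm); z: up if lying right, down if mirrored. None if absent
- b3_end (a point): middle of the end face of bracket b3's long arm, 72 mm ahead of b3_mid along its x, same axes. The bracket also stands stably on the outer face of its long arm (short arm upright, 65 mm tall)
- b4_mid (a point): dark steel angle bracket, an L seen from above: flat bar 10 mm thick, 25 mm wide (so 25 mm tall as it lies on its edge), arms 110 and 65 mm from the outer corner, 0.34 kg. Point on the long arm's middle line, 38 mm from the corner, half-way up. x: to the long arm's end; y: away from the short arm (its middle line at x=-33, end at y=-60 mm); z: up if lying right, down if mirrored. None if absent
- b4_end (a point): middle of the end face of bracket b4's long arm, 72 mm ahead of b4_mid along its x, same axes. The bracket also stands stably on the outer face of its long arm (short arm upright, 65 mm tall)
- hammer_grip (a point): hammer, wooden handle and steel head, 206 mm long, 0.3 kg, on the board at the start. Point on the axis of the round handle (19 mm thick here) at the balance point, 12 mm above what it lies on. x: along the handle to the head (66 mm across, 22 x 24 mm thick, 39 to 61 mm ahead); the handle's end is 145 mm behind; z up
- file_grip (a point): flat file, 270 mm long, 0.2 kg, on the board at the start. Point half-way up the steel blade (24 mm wide, 10 mm thick) at the balance point, about 9 mm above what it lies on. x: to the blade's tip, 120 mm ahead; the end of the round wooden handle (21 mm thick) is 150 mm behind; z up
- flux: white plastic flux bottle, 60 mm across, 150 mm tall, bystander beyond the left end of the board; origin at the centre of its underside
- drawers: small grey drawer box, 100 x 100 x 130 mm, bystander on the bench left of the tray; origin at the centre of its underside
- dish: round copper dish, 100 mm across, 35 mm tall, bystander beyond the board; origin at the centre of its underside
- charcoal: black charcoal block, 60 x 100 x 30 mm, bystander beyond the right end of the board; origin at the centre of its underside

How it is judged (in metres and radians):
On the way:
1. the hammer and the file lie in the wooden tool tray before any bracket is laid in place on the board (x of hammer_grip in the frame of tray between -0.11 and 0.11 m and y of hammer_grip in the frame of tray between -0.075 and 0.075 m and z of each of hammer_grip, file_grip in the frame of tray below 0.05 m and x of file_grip in the frame of tray between -0.11 and 0.11 m and y of file_grip in the frame of tray between -0.075 and 0.075 m and not (x of b1_mid in the frame of board between -0.041 and 0.007 m and y of b1_mid in the frame of board between -0.129 and 0.184 m and z of b1_mid in the frame of board between 0.018 and 0.034 m and x of b1_end in the frame of board above 0.029 m and angle between the x axis of b1_mid and the x axis of board, either way round below 0.21 rad and angle between b1_mid's own z axis and vertical below 0.15 rad) and not (x of b2_mid in the frame of board between -0.041 and 0.007 m and y of b2_mid in the frame of board between -0.129 and 0.184 m and z of b2_mid in the frame of board between 0.018 and 0.034 m and x of b2_end in the frame of board above 0.029 m and angle between the x axis of b2_mid and the x axis of board, either way round below 0.21 rad and angle between b2_mid's own z axis and vertical below 0.15 rad) and not (x of b3_mid in the frame of board between -0.041 and 0.007 m and y of b3_mid in the frame of board between -0.129 and 0.184 m and z of b3_mid in the frame of board between 0.018 and 0.034 m and x of b3_end in the frame of board above 0.029 m and angle between the x axis of b3_mid and the x axis of board, either way round below 0.21 rad and angle between b3_mid's own z axis and vertical below 0.15 rad) and not (x of b4_mid in the frame of board between -0.041 and 0.007 m and y of b4_mid in the frame of board between -0.129 and 0.184 m and z of b4_mid in the frame of board between 0.018 and 0.034 m and x of b4_end in the frame of board above 0.029 m and angle between the x axis of b4_mid and the x axis of board, either way round below 0.21 rad and angle between b4_mid's own z axis and vertical below 0.15 rad)), for 0.2 s.
At the end, for the whole second after the job is handed in: Every bracket present lies flat on the board, right way round (tilt under 0.15 rad), overhanging by no more than 4 mm, long arm pointing away from the robot within 0.21 rad of square, short arm to the right; grip points of hammer and file inside the tray, under 50 mm above its underside (x of b1_mid in the frame of board between -0.041 and 0.007 m and y of b1_mid in the frame of board between -0.129 and 0.184 m and z of b1_mid in the frame of board between 0.018 and 0.034 m and x of each of b1_end, b2_end, b3_end, b4_end in the frame of board above 0.029 m and angle between the x axis of each of b1_mid, b2_mid, b3_mid, b4_mid and the x axis of board, either way round below 0.21 rad and angle between each of b1_mid, b2_mid, b3_mid, b4_mid's own z axis and vertical below 0.15 rad and x of b2_mid in the frame of board between -0.041 and 0.007 m and y of b2_mid in the frame of board between -0.129 and 0.184 m and z of b2_mid in the frame of board between 0.018 and 0.034 m and x of b3_mid in the frame of board between -0.041 and 0.007 m and y of b3_mid in the frame of board between -0.129 and 0.184 m and z of b3_mid in the frame of board between 0.018 and 0.034 m and x of b4_mid in the frame of board between -0.041 and 0.007 m and y of b4_mid in the frame of board between -0.129 and 0.184 m and z of b4_mid in the frame of board between 0.018 and 0.034 m and x of hammer_grip in the frame of tray between -0.11 and 0.11 m and y of hammer_grip in the frame of tray between -0.075 and 0.075 m and z of each of hammer_grip, file_grip in the frame of tray below 0.05 m and x of file_grip in the frame of tray between -0.11 and 0.11 m and y of file_grip in the frame of tray between -0.075 and 0.075 m); the robot touches nothing.
It fails at once if a bystander (flux bottle, drawer box, copper dish, charcoal block) is moved more than 3 cm (distance of any of flux, drawers, dish, charcoal from where it was at the start of the episode above 0.03 m).
It fails at once if the flux bottle is tipped over (angle between flux's own z axis and vertical above 0.5 rad).
Of b1, b2, b3, b4 only 3 to 4 are there at a start; the rules pass over those that are not, and their reading is None.
At some moment in a run one of b1, b2, b3, b4 may be knocked a few centimetres aside while the robot is not near it.
Once in a run the grip may slacken for a moment while it holds something.
It also fails if it takes over 210 s, if anything falls off the work surface, if the arm or the gripper's body presses on something with over 40 N, if the wrist force passes 120 N, or if a joint passes its speed limit or range.

## Working session

There is one attempt and no reset: what is moved stays moved. The work goes in short steps, Python scripts to look and compute and a shell command to move; the robot and the scene stay as the last step left them, time stands still between calls to the robot, and variables do not carry over. Pictures are saved under pics/ and viewed, and the job is handed in when it is done.

```bash
ls; mkdir -p pics; python3 - <<'E'
from rig import env
import cv2
print(env.get_state())
for n in ("scene","top"):
    c=env.calibration(n); print(n,c)
    im=env.read_camera(n); cv2.imwrite(f"pics/{n}0.png",im[:,:,::-1])
E
```

```text
pics
{'time': 0.0, 'q': array([-7.75790029e+01,  1.83523170e+01,  8.97074102e+01, -6.84009342e-04,
        7.20431408e+01, -1.14823224e+00]), 'qvel': array([ 0.04792471, -0.02843865,  0.04439808, -0.06900216, -0.01902375,
       -0.06570645]), 'joint_torque': array([ 2.99292311e-03, -4.15508366e+01, -2.34156972e+01,  3.52056850e-04,
        8.35570361e-03,  7.64843037e-06]), 'tcp_pos': array([ 0.13477815, -0.55848843,  0.23046867]), 'tcp_rot': array([-1.79897140e+02, -1.41119972e-03,  1.35694395e+01]), 'wrist_force': array([-0.07685429, -0.15436001, -0.32979409]), 'torque': array([-0.03716235, -0.02366579, -0.00384689]), 'opening': 1.0025163306841856}
scene {'K': array([[361.75034013,   0.        , 322.31896917],
       [  0.        , 361.75034013, 200.42604105],
       [  0.        ,   0.        ,   1.        ]]), 'k1': -0.03915900678619964, 'position': array([ 1.06572034, -0.28209998,  0.87539961]), 'rotation': array([35.64653119, -0.43104026, 55.40525678])}
top {'K': array([[389.82770407,   0.        , 312.97684707],
       [  0.        , 389.82770407, 208.39435177],
       [  0.        ,   0.        ,   1.        ]]), 'k1': -0.07618623774609737, 'position': array([0.46279684, 0.06615754, 1.17681149]), 'rotation': array([  6.23792874,   0.80510476, -90.71901259])}
```

View pics/scene0.png

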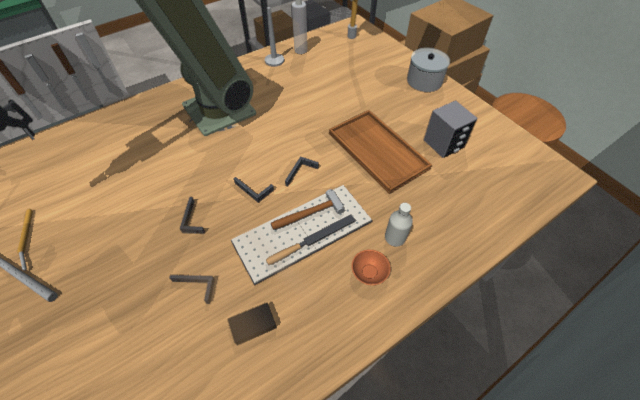

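View pics/top0.png

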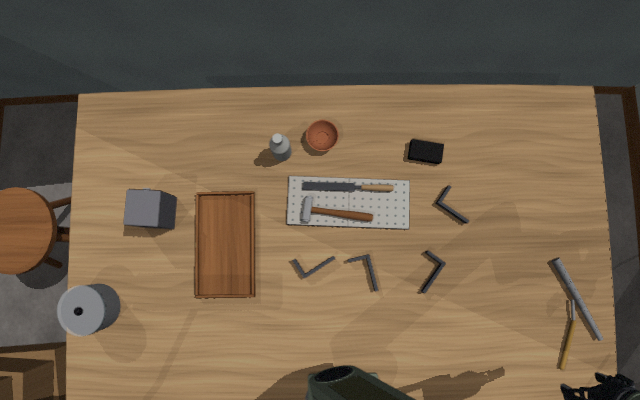

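```bash
cat > h.py <<'E'
import numpy as np, cv2
from scipy.spatial.transform import Rotation as Ro
from rig import env
def cam(n):
    c=env.calibration(n); R=Ro.from_euler('xyz',c['rotation'],degrees=True).as_matrix()
    return np.array(c['K']),np.array([c['k1'],0,0,0.]),np.array(c['position']),R
def p2w(n,uv,z):
    K,d,P,R=cam(n); uv=np.asarray(uv,float).reshape(-1,1,2)
    s=cv2.undistortPoints(uv,K,d).reshape(-1,2)
    r=np.c_[s[:,0],-s[:,1],-np.ones(len(s))]@R.T
    t=(z-P[2])/r[:,2]
    return P+r*t[:,None]
def w2p(n,X):
    K,d,P,R=cam(n); X=(np.asarray(X,float).reshape(-1,3)-P)@R
    return cv2.projectPoints(X*[1,-1,-1],np.zeros(3),np.zeros(3),K,d)[0].reshape(-1,2)
def tool():
    s=env.get_state(); return np.array(s['tcp_pos']),Ro.from_euler('xyz',s['tcp_rot'],degrees=True).as_matrix(),s
def rgb(n,name=None):
    im=env.read_camera(n)
    if name: cv2.imwrite(f'pics/{name}.png',im[:,:,::-1])
    return im
def brk(im,n='top',floor=0.0,box=None,thr=75):
    """dark steel blobs -> L fits on top plane (floor+25mm)"""
    m=(im.max(2)<thr).astype(np.uint8)
    if box is not None:
        b=np.zeros_like(m); b[box[1]:box[3],box[0]:box[2]]=1; m&=b
    return m
E
python3 - <<'E'
from h import *
im=cv2.imread('pics/top0.png')
c=im[130:310,270:480]; cv2.imwrite('pics/top0z.png',cv2.resize(c,None,fx=3.8,fy=3.3,interpolation=cv2.INTER_CUBIC)[:600])
hsv=cv2.cvtColor(im,cv2.COLOR_BGR2HSV)
m=(im.max(2)<70).astype(np.uint8); m[:130]=0;m[310:]=0;m[:,:270]=0;m[:,490:]=0
N,L,st,ce=cv2.connectedComponentsWithStats(m)
for i in range(1,N):
    if st[i,4]>30: print(i,st[i],ce[i])
b=((hsv[:,:,1]<45)&(hsv[:,:,2]>110)).astype(np.uint8); b[:165]=0;b[245:]=0;b[:,:280]=0;b[:,420:]=0
cs,_=cv2.findContours(b,cv2.RETR_EXTERNAL,cv2.CHAIN_APPROX_NONE); c=max(cs,key=cv2.contourArea)
q=cv2.boxPoints(cv2.minAreaRect(c)); print(q); w=p2w('top',q,0.013); print(w.round(4)); print(w.mean(0))
# tray
for n,mask in (('tray',(hsv[:,:,0]<14)&(hsv[:,:,1]>120)),):
    mask=mask.astype(np.uint8); mask[:,:185]=0;mask[:,265:]=0;mask[:180]=0;mask[310:]=0
    cs,_=cv2.findContours(mask,cv2.RETR_EXTERNAL,cv2.CHAIN_APPROX_NONE); c=max(cs,key=cv2.contourArea)
    q=cv2.boxPoints(cv2.minAreaRect(c)); print(q,p2w('top',q,0.024).round(4))
E
```

```text
2 [407 139  37  25 720] [425.04166667 151.36805556]
5 [272 152  17   9  87] [280.33333333 156.2183908 ]
6 [302 182  59   9 377] [328.23342175 186.17771883]
7 [435 186  32  37 166] [447.90963855 206.38554217]
35 [421 251  24  42 264] [432.27651515 271.25      ]
36 [365 255  11  36  69] [369.63768116 270.86956522]
[[286.3904  223.54472]
 [288.28445 175.24644]
 [409.88174 180.01497]
 [407.9877  228.31325]]
[[ 0.5457  0.1611  0.013 ]
 [ 0.6925  0.1546  0.013 ]
 [ 0.6726 -0.2141  0.013 ]
 [ 0.5263 -0.2025  0.013 ]]
[ 0.6092907  -0.02519769  0.013     ]
[[195. 191.]
 [254. 191.]
 [254. 297.]
 [195. 297.]] [[0.647  0.437  0.024 ]
 [0.644  0.2572 0.024 ]
 [0.3307 0.2566 0.024 ]
 [0.3312 0.4318 0.024 ]]
```

View pics/top0z.png

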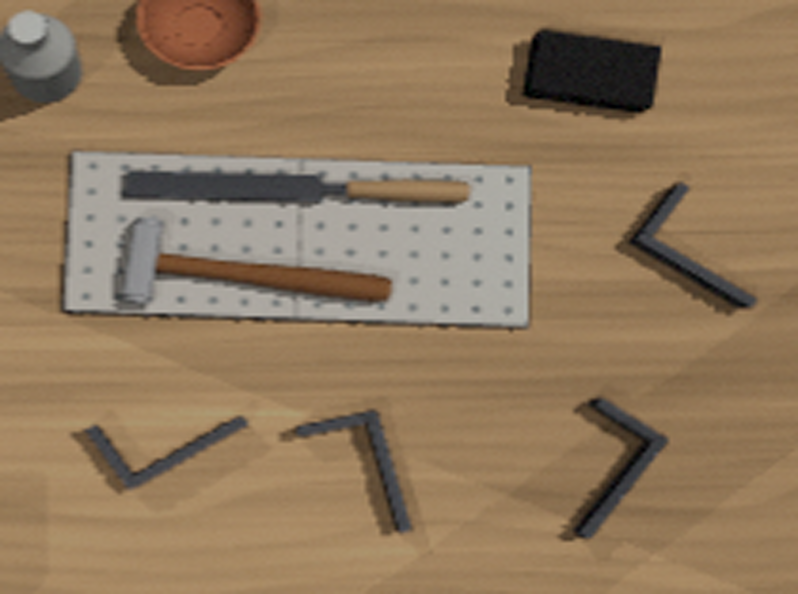

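```bash
cat >> h.py <<'E'
def go(x,y,z,yaw):
    """print shift in present tool axes, then turn (rad, tool z) to reach world x,y,z,yaw(deg, mod 180)"""
    p,R,s=tool(); d=R.T@(np.array([x,y,z])-p)
    cur=s['tcp_rot'][2]; q6=s['q'][5]; 
    best=None
    q1t=np.degrees(np.arctan2(y,x))
    for k in (-2,-1,0,1,2):
        Y=yaw+180*k; q6t=q1t+90-Y
        if abs(q6t)<140 and (best is None or abs(q6t-q6)<abs(best[1]-q6)): best=(Y,q6t)
    dyaw=best[0]-cur; dyaw=(dyaw+180)%360-180
    # choose the representation consistent with q6 path
    want=-(best[1]-q6)+ (q1t-s['q'][0])
    print('t %.2f pos %s yaw %.1f q6 %.0f->%.0f | shift %s | turn %.3f rad'%(s['time'],p.round(4),cur,q6,best[1],d.round(4),-np.radians(want)))
def line(im,mask):
    pts=np.argwhere(mask)[:,::-1].astype(np.float32)
    vx,vy,x0,y0=cv2.fitLine(pts,cv2.DIST_HUBER,0,.01,.01).ravel()
    t=(pts-[x0,y0])@[vx,vy]; return np.array([x0,y0]),np.array([vx,vy]),t.min(),t.max()
E
python3 - <<'E'
from h import *
im=cv2.imread('pics/top0.png'); hsv=cv2.cvtColor(im,cv2.COLOR_BGR2HSV)
H,S,V=cv2.split(hsv)
b=((S<45)&(V>110)).astype(np.uint8); b[:165]=0;b[245:]=0;b[:,:280]=0;b[:,420:]=0
cs,_=cv2.findContours(b,cv2.RETR_EXTERNAL,cv2.CHAIN_APPROX_NONE); c=cv2.convexHull(max(cs,key=cv2.contourArea))
q=cv2.approxPolyDP(c,8,True).reshape(-1,2); print(q,p2w('top',q,.013).round(4))
# file blade
m=np.zeros_like(V); r=np.s_[176:198,295:365]; m[r]=(V[r]<100)&(S[r]<120)
m=cv2.morphologyEx(m,cv2.MORPH_OPEN,np.ones((3,3)))
N,L,st,ce=cv2.connectedComponentsWithStats(m);i=1+st[1:,4].argmax();print(st[i]);rc=cv2.minAreaRect(np.argwhere(L==i)[:,::-1].astype(np.float32));print(rc)
print(p2w('top',cv2.boxPoints(rc),.027).round(4))
# orange/tan things in board
w=np.zeros_like(V); r=np.s_[178:228,290:405]; w[r]=(S[r]>70)&(V[r]>60)
w=cv2.morphologyEx(w,cv2.MORPH_OPEN,np.ones((2,2)))
N,L,st,ce=cv2.connectedComponentsWithStats(w)
for i in range(1,N):
    if st[i,4]>60:
        x0,v,a,bb=line(im,L==i); print(st[i],(x0+a*v),(x0+bb*v)); print(p2w('top',[x0+a*v,x0+bb*v],.028 if st[i,1]>200 else .025).round(4))
E
```

```text
[[289 176]
 [409 180]
 [408 228]
 [287 223]] [[ 0.6902  0.1525  0.013 ]
 [ 0.6727 -0.2114  0.013 ]
 [ 0.5272 -0.2026  0.013 ]
 [ 0.5473  0.1593  0.013 ]]
[302 182  59  10 482]
((330.99267578125, 186.26370239257812), (58.14423751831055, 8.802160263061523), 1.5911403894424438)
[[ 0.6448  0.1134  0.027 ]
 [ 0.6714  0.1124  0.027 ]
 [ 0.664  -0.0613  0.027 ]
 [ 0.6374 -0.0598  0.027 ]]
[362 186  32   6 181] [361.9976  187.98566] [393.00723 188.06194]
[[ 0.6482 -0.0665  0.025 ]
 [ 0.6467 -0.1594  0.025 ]]
[312 208  62  14 428] [311.8558  210.04443] [373.2052  218.51367]
[[ 0.5837  0.0841  0.028 ]
 [ 0.556  -0.0969  0.028 ]]
[291 226  41   3  99] [290.98877 226.86635] [331.00797 227.38551]
[[0.5346 0.1463 0.028 ]
 [0.5315 0.0283 0.028 ]]
```

```bash
python3 -c "
from h import *
go(.578,.046,.10,81.3)"
```

```text
t 0.10 pos [ 0.1348 -0.5585  0.2306] yaw 13.6 q6 -1->13 | shift [ 0.5727 -0.4835  0.1313] | turn -1.182 rad
```

```bash
python3 -m creep '[[60,0.044,-0.0372,0,0],[90,0.044,-0.0372,0,0],[90,0.044,-0.0372,0,0],[90,0.044,-0.0372,0,0],[90,0.044,-0.0372,0,0],[90,0.044,-0.0372,0,0],[90,0.044,-0.0372,0,0],[90,0.044,-0.0372,0,0]]' 60; python3 -m creep '[[90,0.044,-0.0372,0.02,0],[90,0.044,-0.0372,0.02,0],[90,0.044,-0.0372,0.02,0],[90,0.044,-0.0372,0.02,0],[90,0.044,-0.0372,0.02,0],[90,0,0,0,-0.18],[90,0,0,0,-0.18],[90,0,0,0,-0.18]]'; python3 -m creep '[[90,0,0,0,-0.18],[90,0,0,0,-0.18],[90,0,0,0,-0.18],[90,0,0,0,-0.1],[90,0,0,0,0],[90,0,0,0,0]]'; python3 -c "
from h import *
go(.578,.046,.014,81.3)"
```

```text
time: 1.1
tcp_pos: [0.4079, -0.1854, 0.2312]
tcp_rot: [180.0, 0.0, 13.6]
wrist_force: [1.4, -0.5, -0.3]
opening: 0.646
time: 2.1
tcp_pos: [0.5772, 0.0456, 0.1305]
tcp_rot: [-179.9, 0.1, 44.9]
wrist_force: [-0.7, -0.4, 0.1]
opening: 0.644
time: 2.85
tcp_pos: [0.5773, 0.0453, 0.1311]
tcp_rot: [-180.0, 0.0, 81.1]
wrist_force: [-0.9, 0.2, 0.5]
opening: 0.65
t 2.85 pos [0.5773 0.0453 0.1311] yaw 81.1 q6 12->13 | shift [0.0008 0.0006 0.1171] | turn -0.004 rad
```

```bash
python3 -m creep '[[90,0,0,0.05,0],[90,0,0,0.046,0],[90,0,0,0.02,0],[255,0,0,0,0],[255,0,0,0,0],[255,0,0,0,0],[255,0,0,0,0],[255,0,0,0,0]]' 60; python3 -m creep '[[255,0,0,-0.02,0],[255,0,0,-0.04,0],[255,0,0,-0.04,0]]'; python3 -c "
from h import *
go(.447,.381,.10,180)"
```

```text
time: 3.85
tcp_pos: [0.5782, 0.0453, 0.0162]
tcp_rot: [179.9, -0.0, 81.2]
wrist_force: [0.0, 0.2, 3.1]
opening: 0.243
time: 4.22
tcp_pos: [0.5766, 0.0453, 0.1157]
tcp_rot: [-179.9, 0.0, 81.2]
wrist_force: [0.6, 0.3, -2.6]
opening: 0.243
t 4.22 pos [0.5766 0.0453 0.1157] yaw 81.2 q6 12->-50 | shift [ 0.3119 -0.1795  0.0159] | turn -1.725 rad
```

```bash
python3 -m creep '[[255,0.052,-0.03,0,0],[255,0.052,-0.03,0,0],[255,0.052,-0.03,0,0],[255,0.052,-0.03,0,0],[255,0.052,-0.03,0,0],[255,0.052,-0.03,0,0],[255,0,0,0,-0.1725],[255,0,0,0,-0.1725]]'; python3 -m creep '[[255,0,0,0,-0.1725],[255,0,0,0,-0.1725],[255,0,0,0,-0.1725],[255,0,0,0,-0.1725],[255,0,0,0,-0.1725],[255,0,0,0,-0.1725],[255,0,0,0,-0.1725],[255,0,0,0,-0.1725]]';  python3 -c "
from h import *
rgb('top','t1')
go(.447,.381,.012,180)"
```

```text
time: 5.22
tcp_pos: [0.4462, 0.3817, 0.1146]
tcp_rot: [-179.9, 0.1, 101.4]
wrist_force: [0.3, -0.2, -1.6]
opening: 0.244
time: 6.22
tcp_pos: [0.4469, 0.3808, 0.1147]
tcp_rot: [-179.9, -0.1, -179.7]
wrist_force: [0.5, -0.2, -2.1]
opening: 0.24
t 6.28 pos [0.4469 0.3808 0.1147] yaw -179.5 q6 -51->-50 | shift [-0.0002  0.0004  0.1027] | turn 0.009 rad
```

View pics/t1.png

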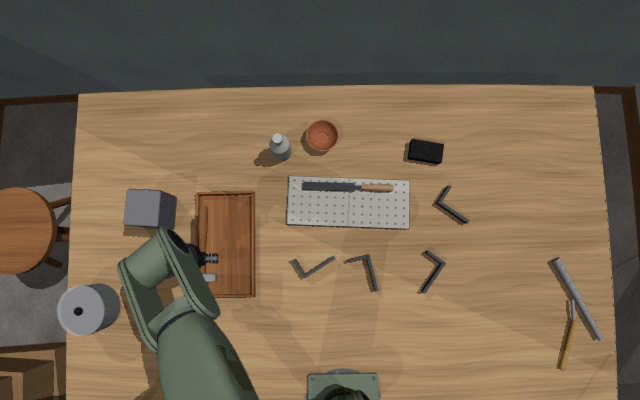

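```bash
python3 -m creep '[[255,0,0,0.05,0],[255,0,0,0.035,0],[255,0,0,0.014,0],[255,0,0,0,0],[140,0,0,0,0],[140,0,0,0,0],[140,0,0,-0.01,0],[140,0,0,-0.06,0]]'; python3 -c "
from h import *
go(.653,-.007,.12,87.6)"
```

```text
time: 7.28
tcp_pos: [0.4457, 0.3797, 0.0848]
tcp_rot: [-179.7, -0.3, -180.0]
wrist_force: [1.2, -0.0, 0.4]
opening: 0.453
t 7.28 pos [0.4457 0.3797 0.0848] yaw -180.0 q6 -51->2 | shift [-0.2071 -0.3869 -0.0345] | turn 1.613 rad
```

```bash
python3 -m creep '[[110,-0.0259,0.0,-0.02,0],[110,-0.0259,-0.0484,-0.015,0],[110,-0.0259,-0.0484,0,0],[110,-0.0259,-0.0484,0,0],[110,-0.0259,-0.0484,0,0],[110,-0.0259,-0.0484,0,0],[110,-0.0259,-0.0484,0,0],[110,-0.0259,-0.0484,0,0]]';python3 -m creep '[[100,0,-0.0484,0,0.179],[100,0,0,0,0.179],[100,0,0,0,0.179],[100,0,0,0,0.179],[100,0,0,0,0.179],[100,0,0,0,0.179],[100,0,0,0,0.179],[100,0,0,0,0.179]]'; python3 -m creep '[[100,0,0,0,0.179],[100,0,0,0,0]]'; python3 -c "
from h import *
go(.653,-.007,.012,87.6)"
```

```text
time: 8.28
tcp_pos: [0.6557, 0.0409, 0.1229]
tcp_rot: [180.0, 0.1, -180.0]
wrist_force: [1.0, 0.2, 0.7]
opening: 0.571
time: 9.28
tcp_pos: [0.655, -0.0059, 0.1228]
tcp_rot: [179.9, 0.0, 97.6]
wrist_force: [-0.1, -0.1, -0.1]
opening: 0.611
time: 9.52
tcp_pos: [0.655, -0.0059, 0.1225]
tcp_rot: [179.9, 0.0, 87.8]
wrist_force: [0.8, 1.5, 0.0]
opening: 0.608
t 9.53 pos [ 0.655  -0.0059  0.1225] yaw 87.8 q6 1->2 | shift [-0.0012 -0.0021  0.1105] | turn 0.004 rad
```

```bash
python3 -m creep '[[100,-0.001,-0.002,0.05,0],[100,0,0,0.045,0],[100,0,0,0.014,0],[255,0,0,0,0],[255,0,0,0,0],[255,0,0,0,0],[255,0,0,0,0]]' 80; python3 -m creep '[[255,0,0,-0.02,0],[255,0,0,-0.04,0],[255,0,0,-0.04,0]]'; python3 -c "
from h import *
go(.474,.298,.10,180)"
```

```text
time: 10.4
tcp_pos: [0.654, -0.0069, 0.014]
tcp_rot: [179.8, 0.0, 87.7]
wrist_force: [1.0, -0.4, 6.8]
opening: 0.25
time: 10.78
tcp_pos: [0.6518, -0.0068, 0.1126]
tcp_rot: [-179.9, 0.0, 87.7]
wrist_force: [-0.4, -0.0, -2.1]
opening: 0.257
t 10.78 pos [ 0.6518 -0.0068  0.1126] yaw 87.7 q6 1->-58 | shift [ 0.2975 -0.1897  0.013 ] | turn -1.611 rad
```

```bash
python3 -m creep '[[255,0,-0.0316,0,0],[255,0.0496,-0.0316,0,0],[255,0.0496,-0.0316,0,0],[255,0.0496,-0.0316,0,0],[255,0.0496,-0.0316,0,0],[255,0.0496,-0.0316,0,0],[255,0.0496,0,0,-0.179],[255,0,0,0,-0.179]]'; python3 -m creep '[[255,0,0,0,-0.179],[255,0,0,0,-0.179],[255,0,0,0,-0.179],[255,0,0,0,-0.179],[255,0,0,0,-0.179],[255,0,0,0,-0.179],[255,0,0,0,-0.179],[255,0,0,0,0]]';  python3 -c "
from h import *
rgb('top','t2');rgb('scene','s2')
go(.474,.298,.012,180)"
```

```text
time: 11.78
tcp_pos: [0.4745, 0.3013, 0.1122]
tcp_rot: [180.0, -0.0, 108.8]
wrist_force: [-0.8, -0.4, -2.0]
opening: 0.255
time: 12.78
tcp_pos: [0.4747, 0.2978, 0.1119]
tcp_rot: [-180.0, -0.1, 179.9]
wrist_force: [0.3, 0.2, -2.1]
opening: 0.252
t 12.88 pos [0.4749 0.2979 0.1121] yaw 179.9 q6 -59->-58 | shift [8.000e-04 1.000e-04 1.001e-01] | turn -0.003 rad
```

View pics/s2.png

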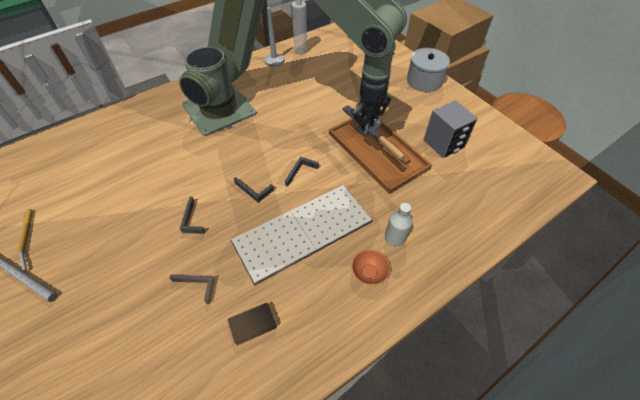

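View pics/t2.png

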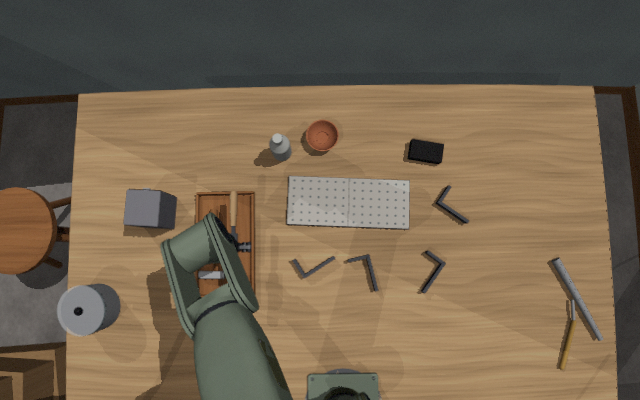

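```bash
python3 -m creep '[[255,0,0,0.05,0],[255,0,0,0.035,0],[255,0,0,0.014,0],[255,0,0,0,0],[150,0,0,0,0],[150,0,0,0,0],[150,0,0,-0.01,0],[140,0,0,-0.06,0]]'; python3 -m creep '[[140,0,-0.04,-0.06,0],[140,0,-0.06,0,0],[140,0,-0.06,0,0],[140,0,-0.06,0,0],[140,0,-0.06,0,0]]'; python3 -c "
from h import *
im=rgb('top','t3');cv2.imwrite('pics/t3z.png',cv2.resize(im[170:310,185:480,::-1],None,fx=2.7,fy=2.7,interpolation=cv2.INTER_CUBIC))
"
```

```text
time: 13.88
tcp_pos: [0.4732, 0.2969, 0.082]
tcp_rot: [-179.8, -0.4, -180.0]
wrist_force: [1.3, 0.3, 1.2]
opening: 0.449
time: 14.5
tcp_pos: [0.4754, 0.0217, 0.1367]
tcp_rot: [-180.0, 0.2, -180.0]
wrist_force: [0.7, 0.4, -0.4]
opening: 0.455
```

View pics/t3z.png

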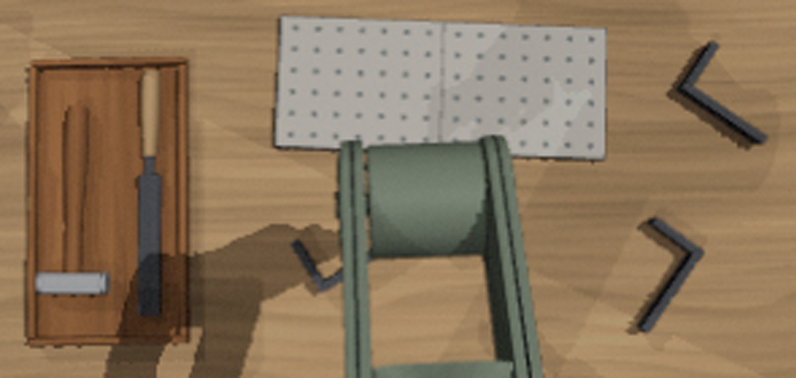

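```bash
python3 - <<'E'
from h import *
im=cv2.imread('pics/top0.png')
t=[cv2.resize(im[r:r+50,c:c+50],(390,290),interpolation=cv2.INTER_NEAREST) for r,c in ((240,288),(245,340),(243,408),(178,426))]
o=np.vstack([np.hstack(t[:2]),np.hstack(t[2:])]); o=np.clip(o.astype(float)*1.8,0,255).astype(np.uint8); cv2.imwrite('pics/bz.png',o)
E
```

```text
(no output)
```

View pics/bz.png

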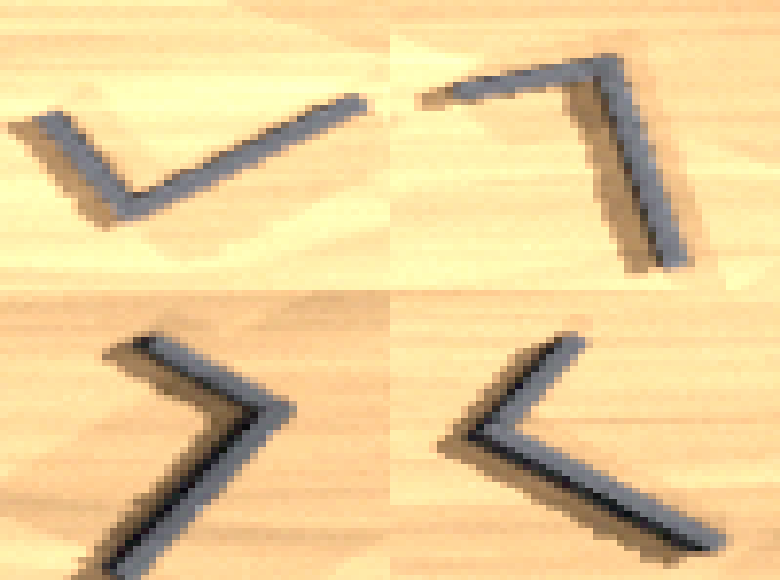

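```bash
cat >> h.py <<'E'
def brackets(im,n='top',boxes=None,floor=0.0,verbose=True):
    """im RGB. top faces -> list of dict mid(xy), yaw of x axis (deg), mirrored?"""
    I=im.astype(int); v=I.max(2)
    m=((I[:,:,2]>=I[:,:,0]-4)&(v>45)&(v<115)).astype(np.uint8)
    out=[]
    for (x0,y0,x1,y1) in boxes:
        b=np.zeros_like(m); b[y0:y1,x0:x1]=m[y0:y1,x0:x1]
        N,L,st,ce=cv2.connectedComponentsWithStats(b,connectivity=8)
        if N<2: print('none',(x0,y0,x1,y1)); continue
        i=1+st[1:,4].argmax(); px=np.argwhere(L==i)[:,::-1].astype(np.float32)
        W=p2w(n,px,floor+.025)[:,:2].astype(np.float32)
        hu=cv2.convexHull(W).reshape(-1,2)
        D=np.linalg.norm(hu[:,None]-hu[None],axis=2); a,c=np.unravel_index(D.argmax(),D.shape)
        P,Q=hu[a],hu[c]; nrm=np.array([-(Q-P)[1],(Q-P)[0]])/np.linalg.norm(Q-P)
        C=W[np.abs((W-P)@nrm).argmax()]
        for it in range(6):
            d=[]
            for E in (P,Q):
                u=(E-C)/np.linalg.norm(E-C); d.append((np.abs((W-C)@np.array([-u[1],u[0]])),(W-C)@u))
            la=(d[0][0]<d[1][0])&(d[0][1]>.012); lb=(d[1][0]<d[0][0])&(d[1][1]>.012)
            f=[]
            for s in (la,lb):
                vx,vy,xx,yy=cv2.fitLine(W[s],cv2.DIST_HUBER,0,.001,.001).ravel(); f.append((np.array([xx,yy]),np.array([vx,vy])))
            t=np.linalg.solve(np.c_[f[0][1],-f[1][1]],f[1][0]-f[0][0]); C=f[0][0]+t[0]*f[0][1]
            ends=[]
            for (o,u),E in zip(f,(P,Q)):
                if u@(E-C)<0: u=-u
                ends.append(C+u*np.percentile((W-C)@u,99.5))
            P,Q=ends
        if np.linalg.norm(P-C)<np.linalg.norm(Q-C): P,Q=Q,P
        lu=(P-C)/np.linalg.norm(P-C); su=(Q-C)/np.linalg.norm(Q-C)
        cr=lu[0]*su[1]-lu[1]*su[0]   # <0: short is to the right (clockwise) = right way
        # joint direction estimate: long arm line, orthogonalised with short
        a1=np.degrees(np.arctan2(lu[1],lu[0])); a2=np.degrees(np.arctan2(su[1],su[0]))+(90 if cr<0 else -90)
        dd=(a2-a1+180)%360-180; yaw=a1+dd*.3
        u=np.array([np.cos(np.radians(yaw)),np.sin(np.radians(yaw))])
        mid=C+u*.033
        r=dict(mid=mid,yaw=yaw,mir=cr>0,corner=C,short=np.array(su))
        if verbose: print('mid',mid.round(4),'corner',C.round(4),'yaw %.1f (skew %.1f)'%(yaw,dd),'MIRRORED' if cr>0 else 'right','len %.3f %.3f'%(np.linalg.norm(P-C),np.linalg.norm(Q-C)),'short dir',su.round(3))
        out.append(r)
    return out
BX=[(288,248,340,285),(340,245,385,300),(412,243,452,300),(428,178,476,230)]
E
python3 - <<'E'
from h import *
im=cv2.imread('pics/top0.png')[:,:,::-1]
brackets(im,boxes=BX)
E
```

```text
mid [0.4086 0.0811] corner [0.3911 0.109 ] yaw -57.9 (skew 0.6) MIRRORED len 0.101 0.055 short dir [0.843 0.537]
mid [ 0.4144 -0.0841] corner [ 0.4466 -0.0768] yaw -167.2 (skew -1.2) right len 0.102 0.056 short dir [-0.207  0.978]
mid [ 0.3953 -0.2805] corner [ 0.4217 -0.3002] yaw 143.2 (skew 0.5) right len 0.102 0.057 short dir [0.594 0.804]
mid [ 0.5842 -0.3227] corner [ 0.6034 -0.2959] yaw -125.6 (skew -0.0) MIRRORED len 0.102 0.057 short dir [ 0.813 -0.582]
```

```bash
python3 - <<'E'
from h import *
go(.4144,-.0841,.1,-167.2)
im=rgb('scene','s3')
E
```

```text
t 14.55 pos [0.4749 0.0155 0.1367] yaw 179.8 q6 -89->-114 | shift [ 0.0603 -0.0996  0.037 ] | turn -0.230 rad
```

View pics/s3.png

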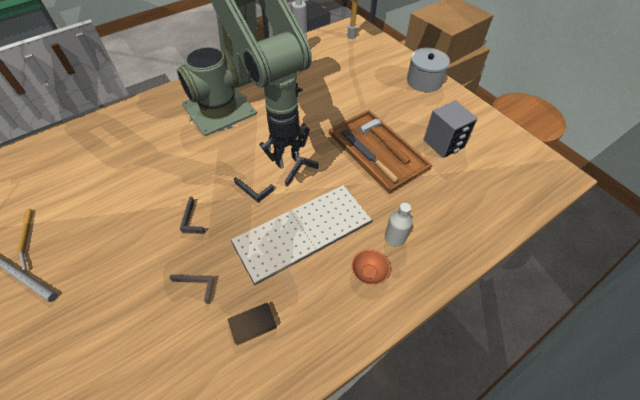

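```bash
python3 -m creep '[[140,0.03,-0.05,0,0],[140,0.03,-0.05,0,0],[140,0,0,0,-0.115],[140,0,0,0,-0.115],[140,0,0,0.037,0],[140,0,0,0,0],[140,0,0,0,0]]'; python3 -c "
from h import *
go(.4144,-.0841,.005,-167.2)"
```

```text
time: 15.48
tcp_pos: [0.416, -0.0764, 0.0994]
tcp_rot: [-180.0, 0.1, -166.8]
wrist_force: [0.8, -0.1, -0.1]
opening: 0.449
t 15.47 pos [ 0.416  -0.0764  0.0994] yaw -166.8 q6 -115->-114 | shift [ 0.0035 -0.0071  0.0944] | turn 0.007 rad
```

```bash
python3 -m creep '[[140,0.0035,-0.007,0.03,0],[140,0,0,0.05,0],[140,0,0,0.0135,0],[255,0,0,0,0],[255,0,0,0,0],[255,0,0,0,0],[255,0,0,0,0]]' 80; python3 -m creep '[[255,0,0,-0.02,0],[255,0,0,-0.04,0],[255,0,0,-0.04,0],[255,0,0,0,0]]'; python3 -c "
from h import *
go(.5916,-.0397,.1,-3.1)"
```

```text
time: 16.35
tcp_pos: [0.4148, -0.0844, 0.0061]
tcp_rot: [-179.9, 0.2, -166.8]
wrist_force: [-0.4, -0.0, 6.5]
opening: 0.095
time: 16.85
tcp_pos: [0.4153, -0.0846, 0.1073]
tcp_rot: [-179.8, 0.4, -166.8]
wrist_force: [0.1, 0.6, -4.2]
opening: 0.094
t 16.85 pos [ 0.4153 -0.0846  0.1073] yaw -166.8 q6 -116->-91 | shift [-0.1819  0.0035  0.0084] | turn 0.284 rad
```

```bash
python3 -m creep '[[255,-0.0455,0.001,0,0.0],[255,-0.0455,0.001,0,0],[255,-0.0455,0.001,0,0],[255,-0.0455,0,0,0],[255,0,0,0,0.18],[255,0,0,0,0.18],[255,0,0,0,0.18],[255,0,0,0,0.18]]'; python3 -m creep '[[255,0,0,0,0.18],[255,0,0,0,0.18],[255,0,0,0,0.18],[255,0,0,0,0.18],[255,0,0,0,0.18],[255,0,0,0,0.18],[255,0,0,0,0.18],[255,0,0,0,0.18]]'; python3 -m creep '[[255,0,0,0,0.18],[255,0,0,0,0.18],[255,0,0,0,0.18],[255,0,0,0,0.18],[255,0,0,0,0.18],[255,0,0,0,0.18],[255,0,0,0,0.18],[255,0,0,0,0]]'; python3 -c "
from h import *
im=rgb('scene','s4')
go(.5916,-.0397,.019,-3.1)"
```

```text
time: 17.85
tcp_pos: [0.5884, -0.0396, 0.1022]
tcp_rot: [-179.9, -0.2, 151.6]
wrist_force: [-0.3, -0.6, -3.6]
opening: 0.093
time: 18.85
tcp_pos: [0.5883, -0.0396, 0.1022]
tcp_rot: [-179.7, 0.1, 69.1]
wrist_force: [0.4, -0.2, -3.6]
opening: 0.094
time: 19.85
tcp_pos: [0.5886, -0.0396, 0.1026]
tcp_rot: [-180.0, 0.2, -2.6]
wrist_force: [0.1, -0.4, -3.3]
opening: 0.097
t 19.90 pos [ 0.5888 -0.0396  0.103 ] yaw -2.6 q6 88->89 | shift [ 0.0031 -0.      0.084 ] | turn 0.009 rad
```

View pics/s4.png

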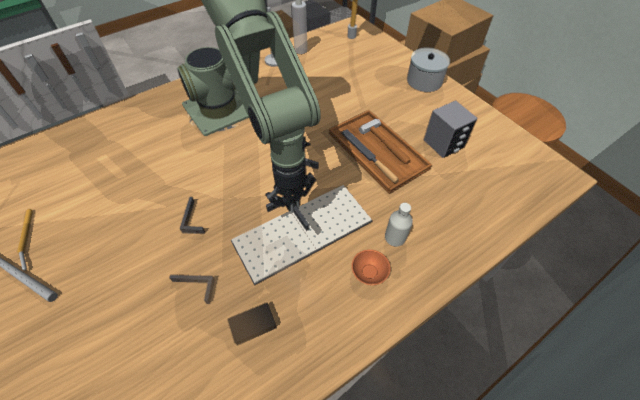

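```bash
python3 -m creep '[[255,0.003,0,0.04,0],[255,0,0,0.03,0],[255,0,0,0.012,0],[255,0,0,0.002,0],[255,0,0,0,0],[140,0,0,0,0],[140,0,0,0,0],[140,0,0,-0.02,0]]'; python3 -m creep '[[140,0,0,-0.05,0],[140,0,0,-0.03,0],[140,0,0,0,0]]';python3 -c "
from h import *
go(.3953,-.2805,.1,143.2)"
```

```text
time: 20.9
tcp_pos: [0.5923, -0.0398, 0.0407]
tcp_rot: [180.0, 0.1, -2.8]
wrist_force: [0.2, 0.4, -1.1]
opening: 0.45
time: 21.28
tcp_pos: [0.595, -0.0401, 0.1245]
tcp_rot: [180.0, -0.4, -2.8]
wrist_force: [-0.2, 0.3, 0.1]
opening: 0.448
t 21.27 pos [ 0.595  -0.0401  0.1245] yaw -2.8 q6 88->91 | shift [-0.1881  0.2498  0.0231] | turn 0.594 rad
```

```bash
python3 -m creep '[[140,-0.0313,0.0416,0,0],[140,-0.0313,0.0416,0,0],[140,-0.0313,0.0416,0,0],[140,-0.0313,0.0416,0,0],[140,-0.0313,0.0416,0,0],[140,-0.0313,0.0416,0.02,0],[140,0,0,0,0.18],[140,0,0,0,0.18]]';python3 -m creep '[[140,0,0,0,0.18],[140,0,0,0,0.055],[140,0,0,0,0],[140,0,0,0,0]]';python3 -c "
from h import *
im=rgb('top','t4'); brackets(im,boxes=BX+[(290,180,412,228)])
go(.3953,-.2805,.006,143.2)"
```

```text
time: 22.28
tcp_pos: [0.3921, -0.2804, 0.0998]
tcp_rot: [-180.0, 0.1, -23.8]
wrist_force: [0.6, 0.9, 0.4]
opening: 0.449
time: 22.78
tcp_pos: [0.3931, -0.28, 0.1005]
tcp_rot: [180.0, 0.0, -36.8]
wrist_force: [0.5, -0.2, 0.2]
opening: 0.448
mid [0.4086 0.0811] corner [0.3911 0.1091] yaw -58.0 (skew 0.6) MIRRORED len 0.101 0.055 short dir [0.843 0.537]
none (340, 245, 385, 300)Traceback (most recent call last):
  File "<string>", line 3, in <module>
    im=rgb('top','t4'); brackets(im,boxes=BX+[(290,180,412,228)])
                        ~~~~~~~~^^^^^^^^^^^^^^^^^^^^^^^^^^^^^^^^^
  File "h.py", line 67, in brackets
    vx,vy,xx,yy=cv2.fitLine(W[s],cv2.DIST_HUBER,0,.001,.001).ravel(); f.append((np.array([xx,yy]),np.array([vx,vy])))
                ~~~~~~~~~~~^^^^^^^^^^^^^^^^^^^^^^^^^^^^^^^^^
cv2.error: OpenCV(4.12.0) /io/opencv/modules/imgproc/src/linefit.cpp:50: error: (-215:Assertion failed) count > 0 in function 'fitLine2D_wods'
```

View pics/t4.png

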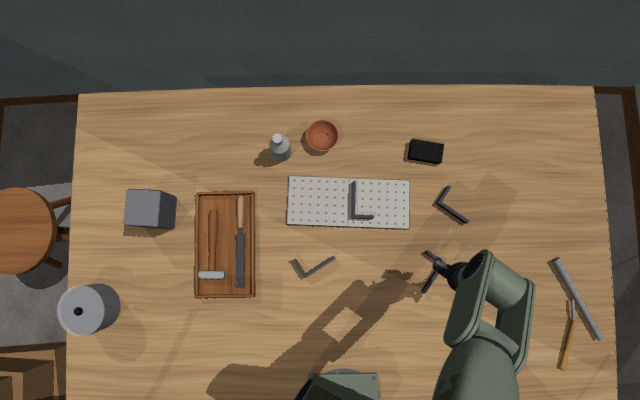

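```bash
python3 -m creep '[[140,0.002,-0.001,0.03,0],[140,0,0,0.05,0],[140,0,0,0.0145,0],[255,0,0,0,0],[255,0,0,0,0],[255,0,0,0,0],[255,0,0,0,0]]' 80; python3 -m creep '[[255,0,0,-0.02,0],[255,0,0,-0.04,0],[255,0,0,-0.04,0],[255,0,0,0,0]]'; python3 -c "
from h import *
go(.5867,-.1295,.1,-3.1)"
```

```text
time: 23.7
tcp_pos: [0.3962, -0.2811, 0.0074]
tcp_rot: [180.0, -0.1, -36.9]
wrist_force: [-0.5, 0.9, 3.9]
opening: 0.095
time: 24.2
tcp_pos: [0.3972, -0.2818, 0.1091]
tcp_rot: [180.0, -0.4, -36.9]
wrist_force: [0.2, 0.3, -4.3]
opening: 0.089
t 24.20 pos [ 0.3972 -0.2818  0.1091] yaw -36.9 q6 90->81 | shift [ 0.0602 -0.2355  0.0095] | turn -0.589 rad
```

```bash
python3 -m creep '[[255,0.015,-0.0588,0,0],[255,0.015,-0.0588,0,0],[255,0.015,-0.0588,0,0],[255,0.015,-0.0588,0,0],[255,0,0,0,-0.1777],[255,0,0,0,-0.1777],[255,0,0,0,-0.1777],[255,0,0,0,-0.1777]]'; python3 -m creep '[[255,0,0,0,-0.1777],[255,0,0,0,-0.1777],[255,0,0,0,-0.1777],[255,0,0,0,-0.1777],[255,0,0,0,-0.1777],[255,0,0,0,-0.1777],[255,0,0,0,-0.1777],[255,0,0,0,-0.1777]]'; python3 -m creep '[[255,0,0,0,-0.1777],[255,0,0,0,-0.1777],[255,0,0,0,-0.1777],[255,0,0,0,-0.1777],[255,0,0,0,-0.1777],[255,0,0,0,-0.1777],[255,0,0,0,-0.1777],[255,0,0,0,-0.1777]]'; python3 -m creep '[[255,0,0,0,-0.1777],[255,0,0,0,0]]'; python3 -c "
from h import *
go(.5867,-.1295,.020,-3.1)
rgb('scene','s5')"
```

```text
time: 25.2
tcp_pos: [0.5833, -0.1279, 0.1039]
tcp_rot: [-179.9, 0.2, 4.2]
wrist_force: [0.1, 0.9, -3.9]
opening: 0.096
time: 26.2
tcp_pos: [0.5833, -0.128, 0.1039]
tcp_rot: [-179.8, -0.0, 85.7]
wrist_force: [-0.3, 0.0, -2.7]
opening: 0.093
time: 27.2
tcp_pos: [0.5832, -0.1279, 0.1039]
tcp_rot: [180.0, -0.2, 167.1]
wrist_force: [0.6, -0.4, -2.9]
opening: 0.097
time: 27.45
tcp_pos: [0.5834, -0.128, 0.1043]
tcp_rot: [180.0, -0.2, 176.8]
wrist_force: [0.5, -0.5, -4.2]
opening: 0.093
t 27.45 pos [ 0.5834 -0.128   0.1043] yaw 176.8 q6 -100->-99 | shift [-0.0037 -0.0014  0.0843] | turn -0.001 rad
```

View pics/s5.png

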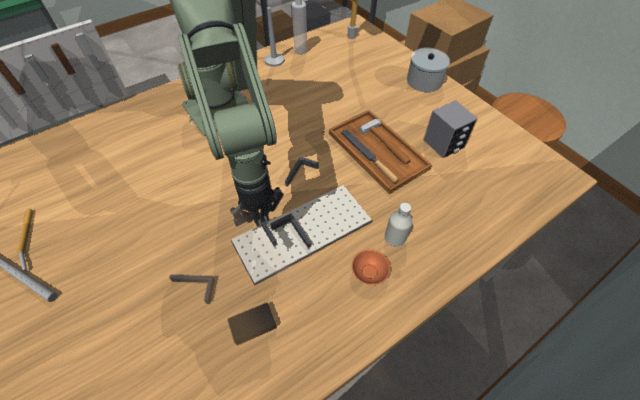

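```bash
python3 -m creep '[[255,-0.0037,-0.0014,0.04,0],[255,0,0,0.03,0],[255,0,0,0.011,0],[255,0,0,0.003,0],[255,0,0,0,0],[150,0,0,0,0],[150,0,0,0,0],[150,0,0,-0.02,0]]'; python3 -m creep '[[140,0,0,-0.05,0],[140,0,0,-0.03,0],[140,0,0,0,0]]';python3 -c "
from h import *
go(.5842,-.3227,.1,-125.6)"
```

```text
time: 28.5
tcp_pos: [0.5876, -0.1298, 0.0422]
tcp_rot: [180.0, -0.1, 177.0]
wrist_force: [0.1, 0.2, 0.5]
opening: 0.414
time: 28.88
tcp_pos: [0.5903, -0.1304, 0.126]
tcp_rot: [-179.9, 0.4, 177.0]
wrist_force: [0.6, 0.1, 0.6]
opening: 0.453
t 28.88 pos [ 0.5903 -0.1304  0.126 ] yaw 177.0 q6 -100->7 | shift [-0.0039 -0.1923  0.0264] | turn 2.139 rad
```

```bash
python3 -c "
from h import *
im=rgb('top','t5')
brackets(im,boxes=[BX[3],(342,178,378,222)])
go(.6424,-.3238,.1,144.4)"
```

```text
mid [ 0.5447 -0.3259] corner [ 0.5143 -0.313 ] yaw -23.0 (skew -70.7) MIRRORED len 0.158 0.148 short dir [0.954 0.301]Traceback (most recent call last):
  File "<string>", line 4, in <module>
    brackets(im,boxes=[BX[3],(342,178,378,222)])
    ~~~~~~~~^^^^^^^^^^^^^^^^^^^^^^^^^^^^^^^^^^^^
  File "h.py", line 67, in brackets
    vx,vy,xx,yy=cv2.fitLine(W[s],cv2.DIST_HUBER,0,.001,.001).ravel(); f.append((np.array([xx,yy]),np.array([vx,vy])))
                ~~~~~~~~~~~^^^^^^^^^^^^^^^^^^^^^^^^^^^^^^^^^
cv2.error: OpenCV(4.12.0) /io/opencv/modules/imgproc/src/linefit.cpp:50: error: (-215:Assertion failed) count > 0 in function 'fitLine2D_wods'
```

```bash
python3 -c "
from h import *
go(.6424,-.3238,.1,144.4)"
```

```text
t 28.93 pos [ 0.5889 -0.1301  0.124 ] yaw 177.0 q6 -100->-81 | shift [-0.0636 -0.1906  0.0243] | turn 0.568 rad
```

```bash
python3 -m creep '[[140,-0.016,-0.0475,0,0],[140,-0.016,-0.0475,0,0],[140,-0.016,-0.0475,0,0],[140,-0.016,-0.0475,0.02,0],[140,0,0,0,0.18],[140,0,0,0,0.18],[140,0,0,0,0.18],[140,0,0,0,0.03]]';python3 -m creep '[[140,0,0,0,0],[140,0,0,0,0]]'; python3 -c "
from h import *
go(.6424,-.3238,.005,144.4)
rgb('top','t6')
rgb('scene','s6')"
```

```text
time: 29.92
tcp_pos: [0.6413, -0.3227, 0.1006]
tcp_rot: [-180.0, -0.2, 144.3]
wrist_force: [0.7, -0.1, 0.3]
opening: 0.454
time: 30.18
tcp_pos: [0.6419, -0.3229, 0.102]
tcp_rot: [-180.0, -0.0, 144.4]
wrist_force: [0.4, -0.4, 0.4]
opening: 0.449
t 30.18 pos [ 0.6419 -0.3229  0.102 ] yaw 144.4 q6 -82->-81 | shift [-0.0009 -0.0004  0.097 ] | turn -0.000 rad
```

View pics/s6.png

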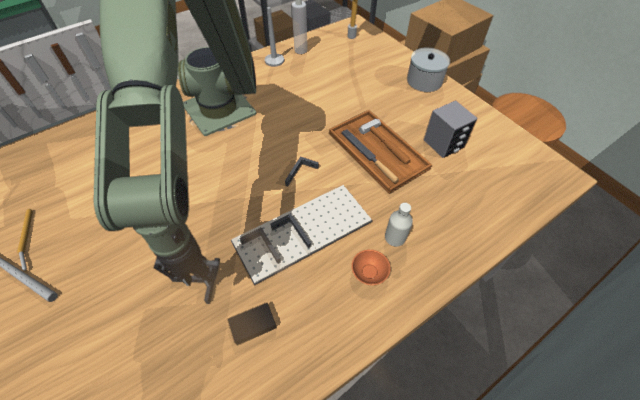

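View pics/t6.png

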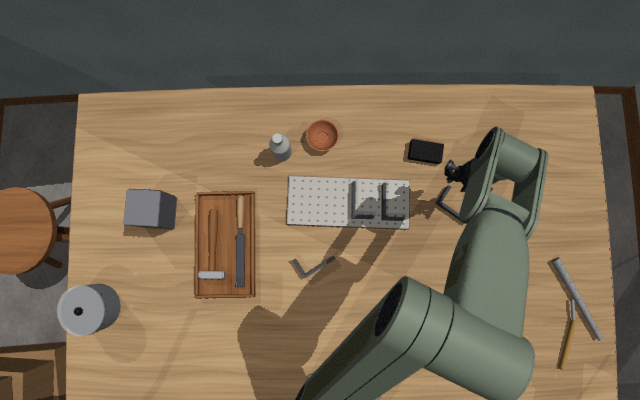

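```bash
python3 -m creep '[[140,-0.001,0,0.04,0],[140,0,0,0.04,0],[140,0,0,0.0155,0],[255,0,0,0,0],[255,0,0,0,0],[255,0,0,0,0],[255,0,0,0,0]]' 20; python3 -m creep '[[255,0,0,-0.02,0],[255,0,0,-0.02,0],[255,0,0,-0.03,0],[255,0,0,-0.03,0],[255,0,0,0,0]]'; python3 -c "
from h import *
print(tool()[2]['torque'])
im=rgb('scene');cv2.imwrite('pics/s7.png',cv2.resize(im[200:330,130:300,::-1],None,fx=4.5,fy=4.5))"
```

```text
time: 31.15
tcp_pos: [0.6437, -0.324, 0.0081]
tcp_rot: [180.0, 0.2, 144.3]
wrist_force: [1.6, -0.3, -0.1]
opening: 0.111
time: 31.78
tcp_pos: [0.6448, -0.3246, 0.1115]
tcp_rot: [179.9, 0.5, 144.3]
wrist_force: [-0.3, 0.3, -3.3]
opening: 0.111
[-0.0438161  -0.14340952  0.00124986]
```

View pics/s7.png

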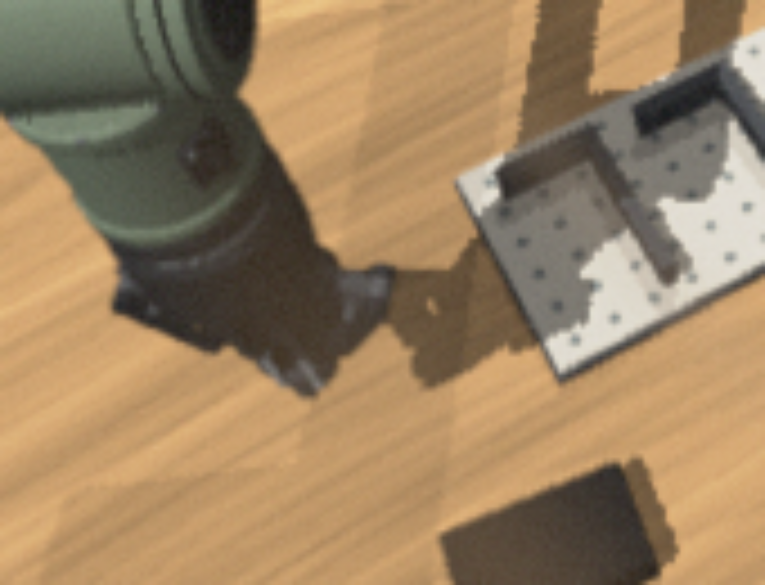

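```bash
python3 -m creep '[[255,0,0,0.05,0],[255,0,0,0.04,0],[255,0,0,0.0125,0],[255,0,0,0,0],[140,0,0,0,0],[140,0,0,0,0],[140,0,0,-0.015,0],[140,-0.0175,0,0,0]]' 20; python3 -m creep '[[140,0,0,0.004,0],[140,0,0,0,0]]'; python3 -c "
from h import *
p,R,s=tool();print(p)
im=rgb('scene');cv2.imwrite('pics/s8.png',cv2.resize(im[200:330,130:300,::-1],None,fx=4.5,fy=4.5))"
```

```text
time: 32.83
tcp_pos: [0.6577, -0.334, 0.0217]
tcp_rot: [180.0, 0.1, 144.3]
wrist_force: [0.1, -0.1, 0.5]
opening: 0.451
time: 33.08
tcp_pos: [0.6563, -0.3334, 0.0148]
tcp_rot: [-180.0, -0.1, 144.3]
wrist_force: [0.6, -0.3, -0.0]
opening: 0.455
[ 0.65625062 -0.33336272  0.01481441]
```

View pics/s8.png

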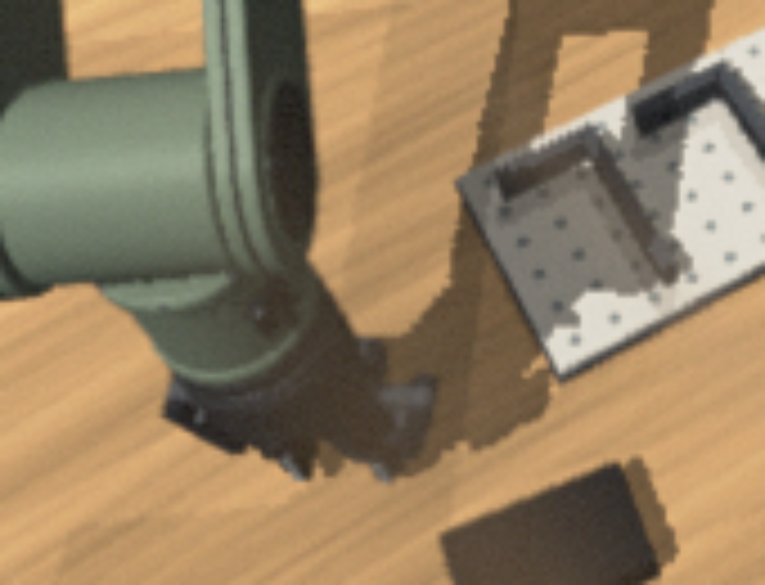

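Close on the tip's upper corner with light force and lift.

```bash
python3 -m creep '[[255,0,0,0,0],[255,0,0,0,0],[255,0,0,0,0],[255,0,0,0,0],[255,0,0,-0.01,0],[255,0,0,-0.02,0],[255,0,0,-0.02,0],[255,0,0,-0.02,0]]' 20; python3 -m creep '[[255,0,0,-0.02,0],[255,0,0,0,0],[255,0,0,0,0]]';python3 -c "
from h import *
print(tool()[2]['torque'])
im=rgb('scene');cv2.imwrite('pics/s9.png',cv2.resize(im[180:330,130:300,::-1],None,fx=4,fy=4))"
```

```text
time: 34.12
tcp_pos: [0.6575, -0.3341, 0.0876]
tcp_rot: [180.0, 0.1, 144.3]
wrist_force: [0.9, -0.6, -2.7]
opening: 0.092
time: 34.5
tcp_pos: [0.6568, -0.3337, 0.1052]
tcp_rot: [-180.0, -0.0, 144.3]
wrist_force: [0.3, -0.2, -3.1]
opening: 0.07
[ 0.02969692 -0.04199497 -0.00826678]
```

View pics/s9.png

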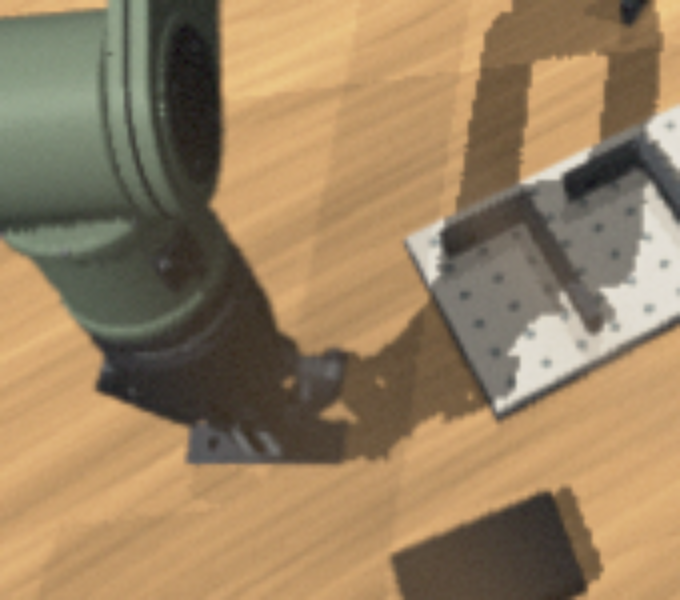

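```bash
python3 -m creep '[[255,0,0,0.02,0],[255,0,0,0.015,0],[255,0,0,0,0],[255,0,0,0.004,0],[255,0,0,0,0]]'; python3 -m creep '[[255,0,0,0.003,0],[255,0,0,0,0]]'; python3 -m creep '[[255,0,0,0.003,0],[255,0,0,0,0]]'
```

```text
time: 35.17
tcp_pos: [0.6575, -0.334, 0.0668]
tcp_rot: [180.0, 0.1, 144.3]
wrist_force: [0.5, 0.1, 0.6]
opening: 0.07
time: 35.42
tcp_pos: [0.6576, -0.3338, 0.0639]
tcp_rot: [180.0, 0.1, 144.3]
wrist_force: [1.7, 1.2, 2.2]
opening: 0.072
time: 35.67
tcp_pos: [0.6593, -0.3347, 0.0629]
tcp_rot: [179.9, 0.4, 144.3]
wrist_force: [3.4, 1.4, 7.3]
opening: 0.075
```

```bash
python3 -m creep '[[255,0.007,0,-0.002,0],[255,0.01,0,0,0],[255,0,0,0,0]]';  python3 -c "
from h import *
im=rgb('scene');cv2.imwrite('pics/s10.png',cv2.resize(im[180:330,130:300,::-1],None,fx=4,fy=4))"
```

```text
time: 36.05
tcp_pos: [0.6439, -0.3243, 0.0638]
tcp_rot: [180.0, 0.2, 144.3]
wrist_force: [2.1, -0.2, 5.0]
opening: 0.072
```

View pics/s10.png

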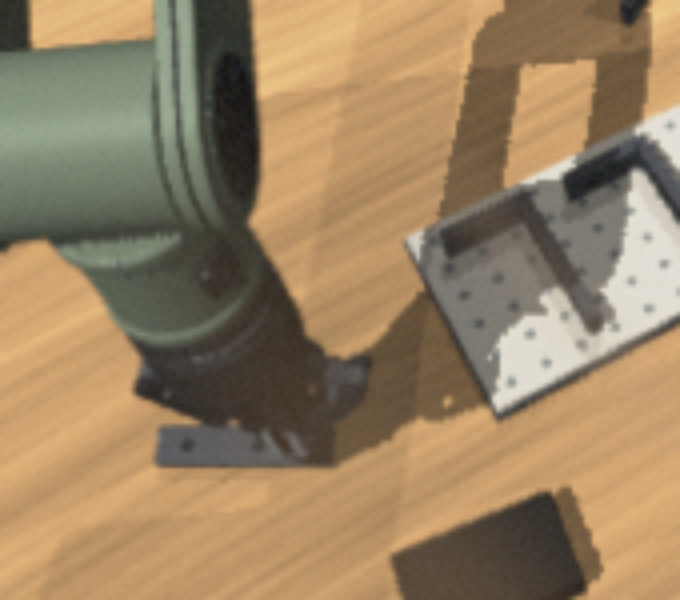

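```bash
python3 -m creep '[[255,0.009,0,0.001,0],[255,0.009,0,0.003,0],[255,0.009,0,0.005,0],[255,0.007,0,0.006,0],[255,0,0,0,0]]';  python3 -c "
from h import *
im=rgb('scene');cv2.imwrite('pics/s11.png',cv2.resize(im[180:330,130:300,::-1],None,fx=4,fy=4))"
```

```text
time: 36.72
tcp_pos: [0.6183, -0.3054, 0.0571]
tcp_rot: [179.9, 0.7, 144.3]
wrist_force: [-6.3, 5.0, 38.6]
opening: 0.074
```

View pics/s11.png

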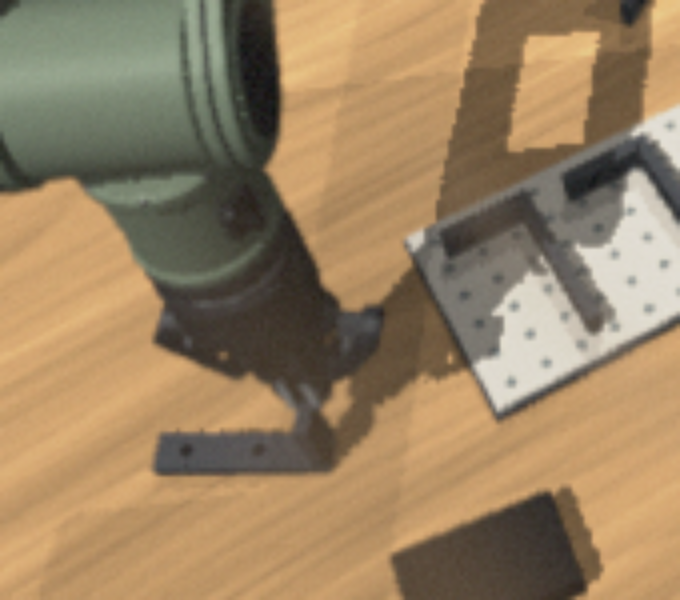

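```bash
python3 -m creep '[[255,0.004,0,-0.004,0],[255,0.01,0,0,0],[255,0,0,0,0]]';python3 -m creep '[[255,0.009,0,0.002,0],[255,0,0,0,0]]';  python3 -c "
from h import *
im=rgb('scene');cv2.imwrite('pics/s12.png',cv2.resize(im[180:330,130:300,::-1],None,fx=4,fy=4))"
```

```text
time: 37.15
tcp_pos: [0.6048, -0.2962, 0.0549]
tcp_rot: [180.0, 0.3, 144.3]
wrist_force: [-0.4, 2.1, 16.0]
opening: 0.074
time: 37.4
tcp_pos: [0.5976, -0.2911, 0.0519]
tcp_rot: [180.0, 0.2, 144.3]
wrist_force: [1.2, 0.8, 12.3]
opening: 0.075
```

View pics/s12.png

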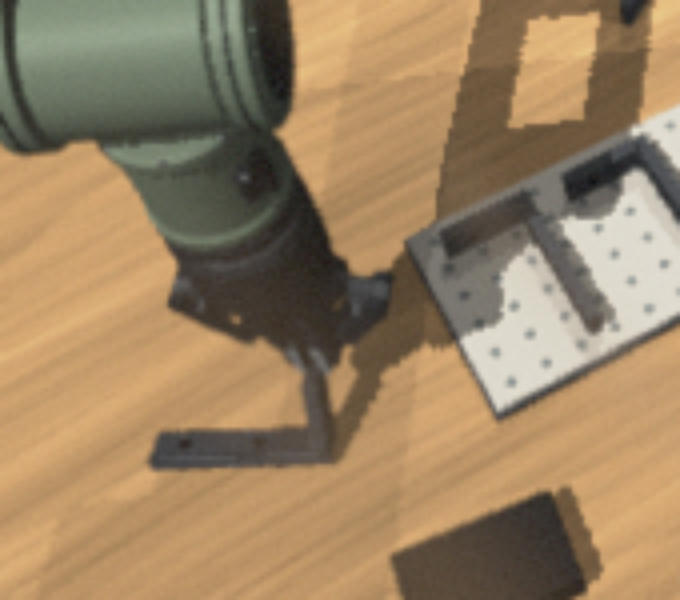

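```bash
python3 -m creep '[[255,0.008,0,0.005,0],[255,0.007,0,0.009,0],[255,0.004,0,0.009,0],[255,0,0,0,0]]'; python3 -m creep '[[140,0,0,0,0],[140,0,0,0,0],[140,0,0,0,0],[140,0,0,-0.05,0],[140,0,0,-0.05,0],[140,-0.04,0,0,0],[140,-0.05,0,0,0]]';  python3 -c "
from h import *
im=rgb('scene');cv2.imwrite('pics/s13.png',cv2.resize(im[180:330,130:300,::-1],None,fx=4,fy=4)); rgb('top','t13')"
```

```text
time: 37.95
tcp_pos: [0.579, -0.2783, 0.0256]
tcp_rot: [-179.9, -0.3, 144.3]
wrist_force: [-1.9, 2.4, 3.8]
opening: 0.074
time: 38.83
tcp_pos: [0.6556, -0.3327, 0.1282]
tcp_rot: [180.0, 0.1, 144.3]
wrist_force: [0.5, 0.2, -0.1]
opening: 0.453
```

View pics/s13.png

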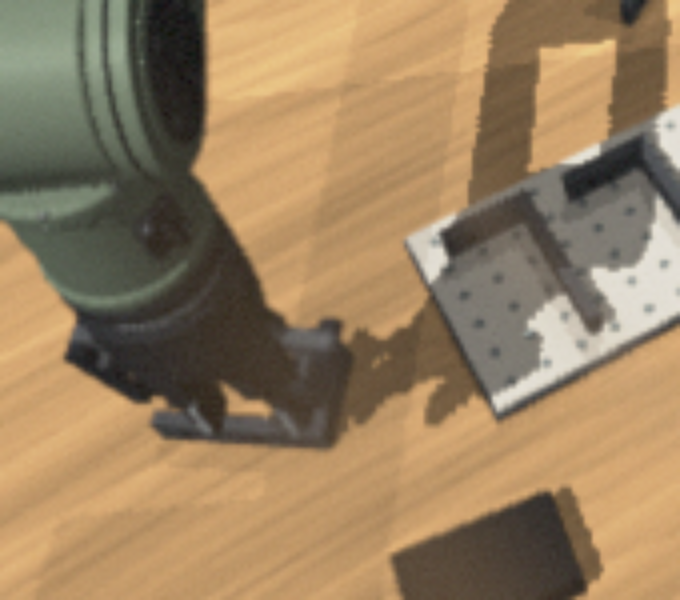

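View pics/t13.png

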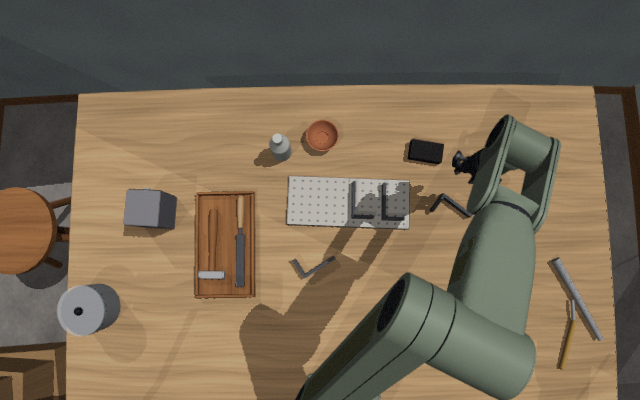

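```bash
python3 - <<'E'
s=open('h.py').read()
s=s.replace("        for it in range(6):","        try:\n         for it in range(6):",1)
a,b=s.split("         for it in range(6):\n",1)
body,rest=b.split("        if np.linalg.norm(P-C)<",1)
body="".join(" "+l+"\n" for l in body.rstrip("\n").split("\n"))
s=a+"         for it in range(6):\n"+body+"        except cv2.error: print('fit failed',(x0,y0,x1,y1)); continue\n        if np.linalg.norm(P-C)<"+rest
open('h.py','w').write(s)
E
python3 -c "
from h import *
go(.4467,.1444,.1,32.5)"
```

```text
t 38.92 pos [ 0.6578 -0.3348  0.1254] yaw 144.3 q6 -82->-105 | shift [0.4514 0.2656 0.0236] | turn -1.191 rad
```

```bash
python3 -m creep '[[140,0.0502,0.0295,0,0],[140,0.0502,0.0295,0,0],[140,0.0502,0.0295,0,0],[140,0.0502,0.0295,0,0],[140,0.0502,0.0295,0,0],[140,0.0502,0.0295,0,0],[140,0.0502,0.0295,0,0],[140,0.0502,0.0295,0,0]]';python3 -m creep '[[140,0.0502,0.0295,0.02,0],[140,0,0,0,-0.17],[140,0,0,0,-0.17],[140,0,0,0,-0.17],[140,0,0,0,-0.17],[140,0,0,0,-0.17],[140,0,0,0,-0.17],[140,0,0,0,-0.17]]';python3 -m creep '[[140,0,0,0,0],[140,0,0,0,0]]';python3 -c "
from h import *
im=rgb('top','t14'); brackets(im,boxes=[BX[0],(425,178,476,232),(342,178,380,222),(380,178,410,225)])
go(.4467,.1444,.0148,32.5)"
```

```text
time: 39.92
tcp_pos: [0.4646, 0.0953, 0.1263]
tcp_rot: [-180.0, 0.0, 144.3]
wrist_force: [0.1, 0.1, -0.8]
opening: 0.452
time: 40.92
tcp_pos: [0.4418, 0.1469, 0.1062]
tcp_rot: [-180.0, -0.0, -147.2]
wrist_force: [-0.1, 0.0, -0.3]
opening: 0.456
time: 41.18
tcp_pos: [0.4423, 0.147, 0.1063]
tcp_rot: [-180.0, -0.0, -147.7]
wrist_force: [0.5, 0.1, 0.6]
opening: 0.453
mid [0.4758 0.1657] corner [0.4751 0.1987] yaw -88.9 (skew 65.4) right len 0.175 0.150 short dir [-0.684 -0.73 ]
mid [ 0.6054 -0.3353] corner [ 0.6258 -0.3094] yaw -128.3 (skew 1.1) right len 0.103 0.057 short dir [-0.793  0.609]
mid [ 0.5974 -0.0384] corner [ 0.5644 -0.0379] yaw -0.9 (skew 0.6) right len 0.105 0.059 short dir [-0.009 -1.   ]
mid [ 0.59   -0.1301] corner [ 0.557  -0.1294] yaw -1.3 (skew 2.0) right len 0.106 0.057 short dir [ 0.001 -1.   ]
t 41.23 pos [0.4424 0.1471 0.1063] yaw -147.6 q6 -105->-105 | shift [-0.0022 -0.0045  0.0915] | turn -0.002 rad
```

View pics/t14.png

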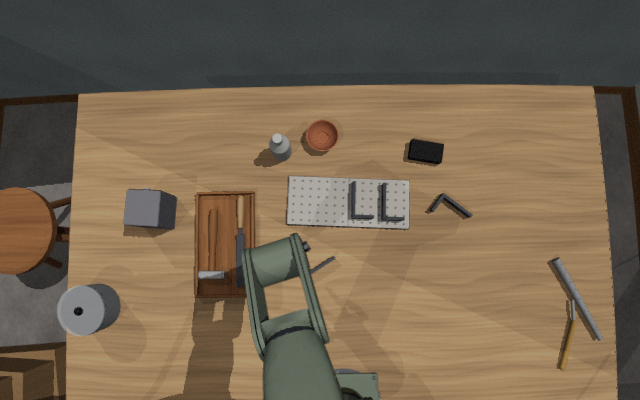

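```bash
python3 -m creep '[[140,-0.002,-0.0045,0.04,0],[140,0,0,0.04,0],[140,0,0,0.0115,0],[255,0,0,0,0],[255,0,0,0,0],[255,0,0,0,0],[255,0,0,0,0]]' 20; python3 -m creep '[[255,0,0,-0.01,0],[255,0,0,-0.02,0],[255,0,0,-0.02,0],[255,0,0,-0.02,0],[255,0,0,-0.02,0],[255,0,0,0,0],[255,0,0,0,0]]'; python3 -c "
from h import *
print(tool()[2]['torque'])
im=rgb('scene');cv2.imwrite('pics/s15.png',cv2.resize(im[90:240,230:400,::-1],None,fx=4,fy=4))"
```

```text
time: 42.1
tcp_pos: [0.4477, 0.1447, 0.0157]
tcp_rot: [-180.0, 0.1, -147.5]
wrist_force: [-0.1, 0.7, 1.2]
opening: 0.078
time: 42.98
tcp_pos: [0.4463, 0.1443, 0.1045]
tcp_rot: [180.0, -0.0, -147.5]
wrist_force: [-0.6, 0.1, 0.3]
opening: 0.002
[-0.02034941  0.04011865 -0.01508367]
```

View pics/s15.png

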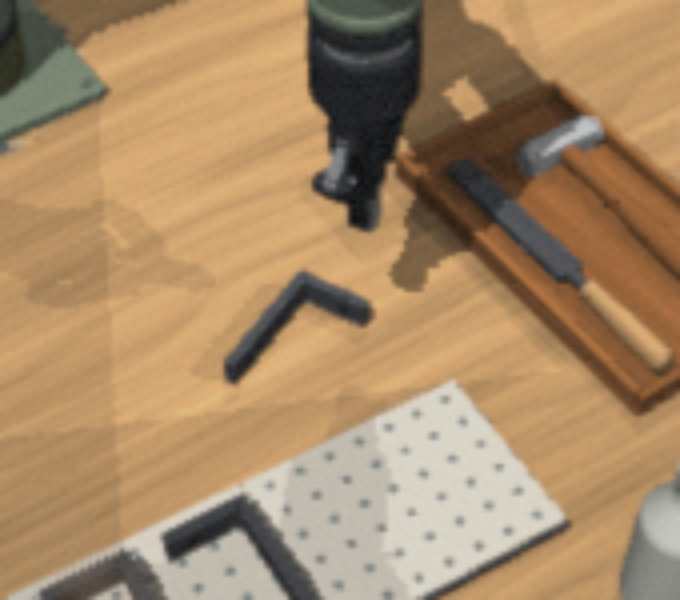

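```bash
python3 -c "
from h import *
im=cv2.imread('pics/s2.png')[:,:,::-1]
brackets(im,n='scene',boxes=[(283,150,325,190),(230,172,278,205)])
im=cv2.imread('pics/s6.png')[:,:,::-1]
brackets(im,n='scene',boxes=[(283,150,325,190)])
im=rgb('scene')
brackets(im,n='scene',boxes=[(283,153,325,190)])
"
```

```text
mid [0.4133 0.0736] corner [0.3955 0.1013] yaw -57.4 (skew -2.5) MIRRORED len 0.105 0.062 short dir [0.859 0.513]
mid [ 0.4187 -0.0895] corner [ 0.4509 -0.0824] yaw -167.6 (skew 1.1) right len 0.102 0.059 short dir [-0.228  0.974]
mid [0.4137 0.0739] corner [0.3964 0.102 ] yaw -58.4 (skew -1.3) MIRRORED len 0.096 0.061 short dir [0.86 0.51]
mid [0.4201 0.0822] corner [0.4062 0.1121] yaw -65.1 (skew -4.0) MIRRORED len 0.106 0.064 short dir [0.927 0.376]
```

```bash
python3 -m creep '[[200,0.04,-0.048,0,0],[140,0.04,-0.048,0,0],[140,0.04,-0.048,0,0],[140,0.04,-0.048,0,0],[140,0,-0.03,0,0],[140,0,0,0,0]]';python3 -c "
from h import *
im=rgb('top','t16'); r=brackets(im,boxes=[(285,240,340,290)])[0]
t=r['corner']+.063*r['short']; print(t)
a=np.degrees(np.arctan2(r['short'][1],r['short'][0])); print(a)
go(t[0],t[1],.1,a)
"
```

```text
time: 43.82
tcp_pos: [0.4316, -0.1304, 0.1043]
tcp_rot: [180.0, -0.0, -147.7]
wrist_force: [-0.2, 0.3, -0.0]
opening: 0.449
mid [0.4175 0.0876] corner [0.4036 0.1175] yaw -65.1 (skew 1.9) MIRRORED len 0.100 0.056 short dir [0.897 0.443]
[0.46007437 0.14544904]
26.287914
t 43.88 pos [ 0.4306 -0.1291  0.1041] yaw -147.6 q6 -141->-99 | shift [-0.1719  0.2161  0.0042] | turn 0.106 rad
```

View pics/t16.png

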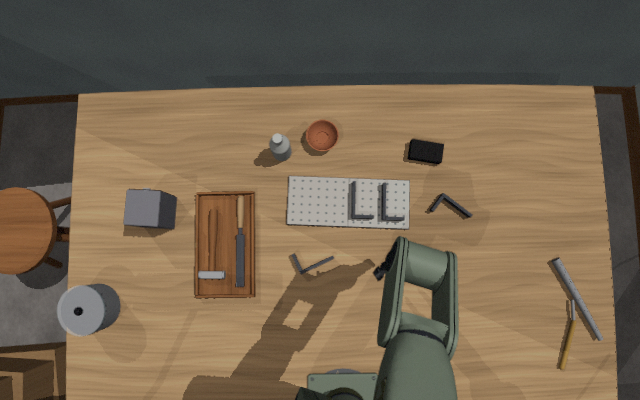

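```bash
python3 -m creep '[[140,-0.034,0.043,0,0],[140,-0.034,0.043,0,0],[140,-0.034,0.043,0,0],[140,-0.034,0.043,0,0],[140,-0.034,0.043,0,0],[140,0,0,0,0.12],[140,0,0,0,0],[140,0,0,0,0]]';python3 -c "
from h import *
go(.4592,.145,.013,25.5)"
```

```text
time: 44.88
tcp_pos: [0.4581, 0.1439, 0.1045]
tcp_rot: [180.0, -0.1, -154.3]
wrist_force: [0.8, 0.4, -0.7]
opening: 0.45
t 44.88 pos [0.4581 0.1439 0.1045] yaw -154.3 q6 -100->-98 | shift [-0.0016  0.0005  0.0915] | turn 0.004 rad
```

```bash
python3 -m creep '[[140,-0.001,0,0.04,0],[140,0,0,0.04,0],[140,0,0,0.0115,0],[255,0,0,0,0],[255,0,0,0,0],[255,0,0,0,0],[255,0,0,0,0]]' 26; python3 -m creep '[[255,0,0,-0.01,0],[255,0,0,-0.01,0],[255,0,0,-0.02,0],[255,0,0,-0.02,0],[255,0,0,-0.02,0],[255,0,0,-0.01,0],[255,0,0,0,0],[255,0,0,0,0]]'; python3 -c "
from h import *
print(tool()[2]['torque'])
im=rgb('scene');cv2.imwrite('pics/s17.png',cv2.resize(im[90:240,230:400,::-1],None,fx=4,fy=4))"
```

```text
time: 45.75
tcp_pos: [0.4607, 0.1445, 0.0142]
tcp_rot: [-180.0, 0.1, -154.4]
wrist_force: [-0.0, -1.0, 3.0]
opening: 0.102
time: 46.75
tcp_pos: [0.4592, 0.1442, 0.1026]
tcp_rot: [180.0, -0.1, -154.4]
wrist_force: [0.4, 0.3, -3.3]
opening: 0.096
[ 0.10096931 -0.02037053 -0.00480367]
```

View pics/s17.png

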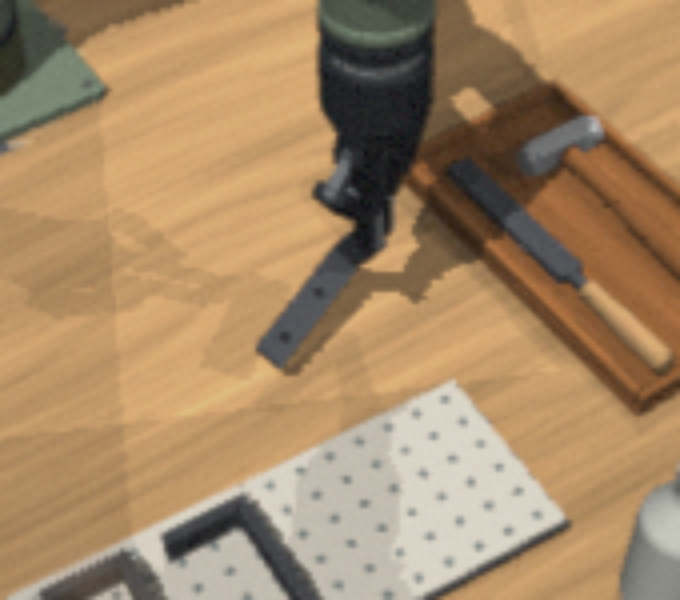

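```bash
python3 -m creep '[[255,0,0,0.02,0],[255,0,0,0.015,0],[255,0,0,0,0],[255,0,0,0.003,0],[255,0,0,0,0]]'; python3 -m creep '[[255,0,0,0.003,0],[255,0,0,0,0]]'; python3 -m creep '[[255,0.003,0,0.002,0],[255,0,0,0,0]]'
```

```text
time: 47.42
tcp_pos: [0.4602, 0.1445, 0.0657]
tcp_rot: [-180.0, 0.0, -154.4]
wrist_force: [0.3, 0.5, -0.2]
opening: 0.092
time: 47.68
tcp_pos: [0.4601, 0.1445, 0.0625]
tcp_rot: [180.0, 0.0, -154.4]
wrist_force: [-0.3, 2.1, 1.9]
opening: 0.091
time: 47.92
tcp_pos: [0.4576, 0.1432, 0.0607]
tcp_rot: [-180.0, 0.1, -154.4]
wrist_force: [0.4, 3.1, 3.6]
opening: 0.094
```

```bash
python3 -m creep '[[255,0.008,0,0,0],[255,0.009,0,0,0],[255,0,0,0,0]]'; python3 -m creep '[[255,0.009,0,0,0],[255,0.008,0,0.001,0],[255,0,0,0,0]]'; python3 -m creep '[[255,0.008,0,0.001,0],[255,0.008,0,0.003,0],[255,0,0,0,0]]';python3 -c "
from h import *
im=rgb('scene');cv2.imwrite('pics/s18.png',cv2.resize(im[90:240,230:400,::-1],None,fx=4,fy=4))"
```

```text
time: 48.3
tcp_pos: [0.4441, 0.1368, 0.0623]
tcp_rot: [-180.0, 0.4, -154.5]
wrist_force: [1.4, 5.9, 11.0]
opening: 0.093
time: 48.68
tcp_pos: [0.4289, 0.1296, 0.0619]
tcp_rot: [180.0, 0.4, -154.5]
wrist_force: [-0.9, 5.5, 17.7]
opening: 0.093
time: 49.05
tcp_pos: [0.4133, 0.1221, 0.0578]
tcp_rot: [-180.0, 0.3, -154.5]
wrist_force: [-3.7, 4.2, 22.7]
opening: 0.095
```

View pics/s18.png

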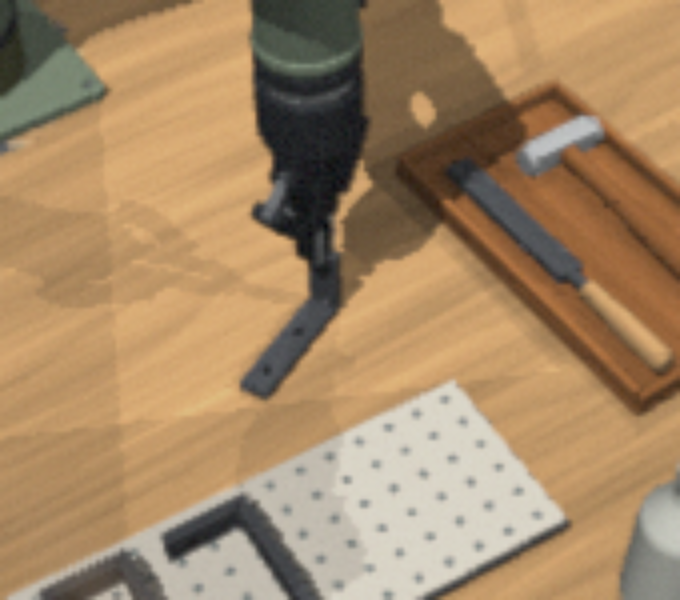

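```bash
python3 -m creep '[[255,0.009,0,0.001,0],[255,0.009,0,0.003,0],[255,0,0,0,0]]'; python3 -m creep '[[255,0.008,0,0.005,0],[255,0.007,0,0.008,0],[255,0,0,0,0]]'; python3 -c "
from h import *
im=rgb('scene');cv2.imwrite('pics/s19.png',cv2.resize(im[90:240,230:400,::-1],None,fx=4,fy=4))"
```

```text
time: 49.48
tcp_pos: [0.3999, 0.1157, 0.0552]
tcp_rot: [-180.0, 0.7, -154.5]
wrist_force: [-2.7, 8.2, 31.7]
opening: 0.096
time: 49.85
tcp_pos: [0.381, 0.1071, 0.0407]
tcp_rot: [180.0, -0.0, -154.4]
wrist_force: [-10.3, 2.4, 35.7]
opening: 0.098
```

View pics/s19.png

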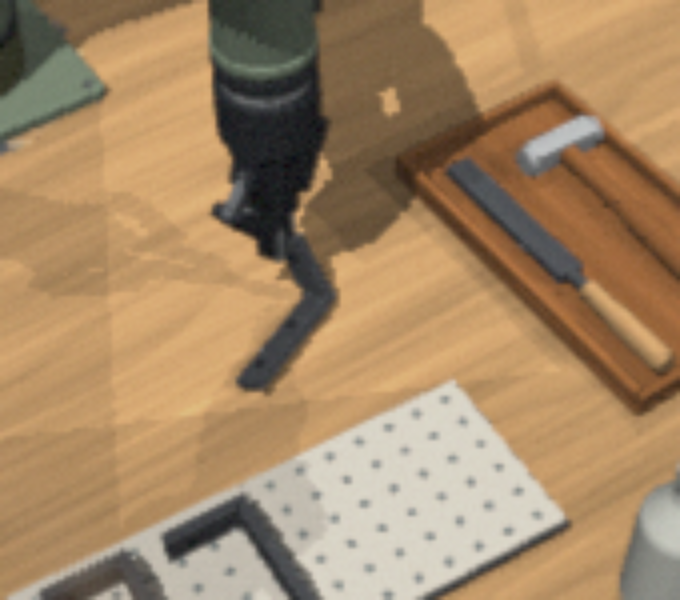

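```bash
python3 -m creep '[[255,0.007,0,0.004,0],[255,0.005,0,0.008,0],[255,0,0,0,0]]'; python3 -m creep '[[140,0,0,0,0],[140,0,0,0,0],[140,0,0,0,0],[140,0,0,-0.05,0],[140,0,0,-0.05,0],[140,-0.02,-0.05,0,0],[140,-0.02,-0.055,0,0],[140,-0.02,-0.055,0,0]]';  python3 -m creep '[[140,-0.02,-0.055,0,0],[140,-0.02,-0.055,0,0],[140,0,0,0,0]]'; python3 -c "
from h import *
im=rgb('scene');cv2.imwrite('pics/s20.png',cv2.resize(im[90:240,230:400,::-1],None,fx=4,fy=4)); rgb('top','t20')"
```

```text
time: 50.28
tcp_pos: [0.3671, 0.1006, 0.0266]
tcp_rot: [179.9, -0.4, -154.4]
wrist_force: [-10.2, -0.4, 19.4]
opening: 0.095
time: 51.28
tcp_pos: [0.4959, -0.0177, 0.1264]
tcp_rot: [-180.0, 0.0, -154.4]
wrist_force: [0.8, 0.9, 0.3]
opening: 0.452
time: 51.65
tcp_pos: [0.5808, -0.1012, 0.1254]
tcp_rot: [-179.9, 0.0, -154.6]
wrist_force: [-0.9, 0.3, -0.5]
opening: 0.452
```

View pics/t20.png

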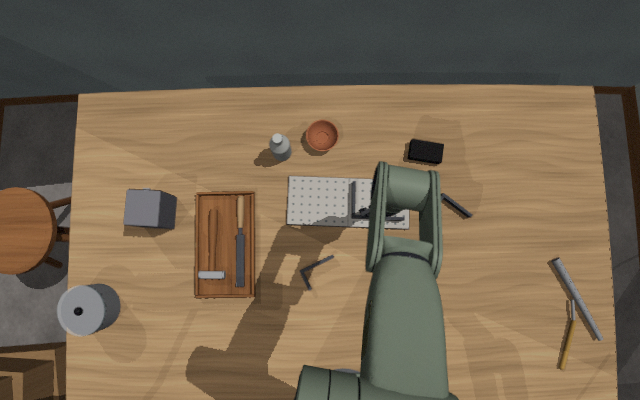

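```bash
python3 -c "
from h import *
im=cv2.imread('pics/t20.png')[:,:,::-1]; brackets(im,boxes=[(290,245,340,295)])
go(.6054,-.3353,.1,51.7)"
```

```text
fit failed (290, 245, 340, 295)
t 51.75 pos [ 0.5776 -0.0984  0.1253] yaw -154.5 q6 -126->9 | shift [ 0.077  -0.2258  0.0251] | turn 2.685 rad
```

```bash
python3 -m creep '[[140,0.0154,-0.0452,0,0],[140,0.0154,-0.0452,0,0],[140,0.0154,-0.0452,0,0],[140,0.0154,-0.0452,0,0],[140,0.0154,-0.0452,0.02,0],[140,0,0,0,0.179],[140,0,0,0,0.179],[140,0,0,0,0.179]]';python3 -m creep '[[140,0,0,0,0.179],[140,0,0,0,0.179],[140,0,0,0,0.179],[140,0,0,0,0.179],[140,0,0,0,0.179],[140,0,0,0,0.179],[140,0,0,0,0.179],[140,0,0,0,0.179]]';python3 -m creep '[[140,0,0,0,0.179],[140,0,0,0,0.179],[140,0,0,0,0.179],[140,0,0,0,0.179],[140,0,0,0,0],[140,0,0,0,0]]'; python3 -c "
from h import *
go(.6054,-.3353,.006,51.7)
im=rgb('top','t21'); brackets(im,boxes=[(290,245,340,295)])
im=rgb('scene','s21')"
```

```text
time: 52.75
tcp_pos: [0.6057, -0.3335, 0.1062]
tcp_rot: [179.9, -0.1, 174.6]
wrist_force: [-0.1, -0.2, -0.5]
opening: 0.452
time: 53.75
tcp_pos: [0.6058, -0.3333, 0.1064]
tcp_rot: [-179.9, -0.1, 92.5]
wrist_force: [0.1, -0.4, 0.3]
opening: 0.454
time: 54.5
tcp_pos: [0.6063, -0.3344, 0.1064]
tcp_rot: [-180.0, 0.0, 52.0]
wrist_force: [0.3, 0.2, 0.4]
opening: 0.449
t 54.50 pos [ 0.6063 -0.3344  0.1064] yaw 52.0 q6 8->9 | shift [-1.300e-03 -1.000e-04  1.004e-01] | turn 0.005 rad
mid [0.4192 0.0882] corner [0.4053 0.1182] yaw -65.1 (skew 0.1) right len 0.101 0.058 short dir [-0.906 -0.423]
```

View pics/s21.png

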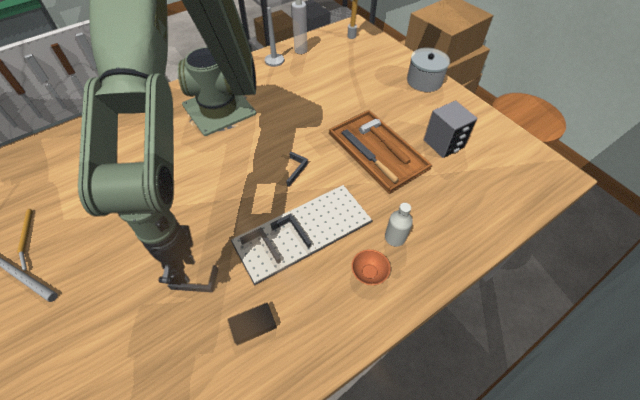

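View pics/t21.png

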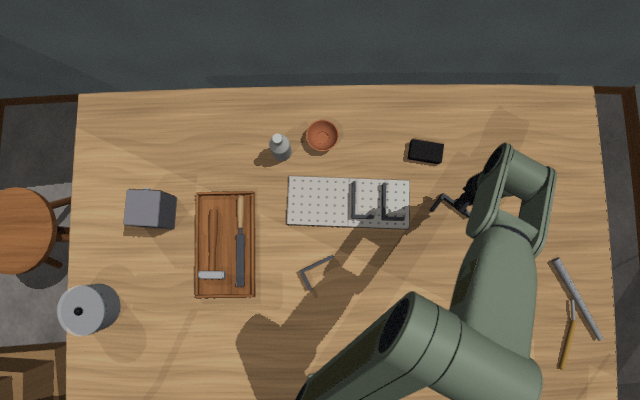

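```bash
python3 -m creep '[[140,-0.001,0,0.04,0],[140,0,0,0.045,0],[140,0,0,0.0145,0],[255,0,0,0,0],[255,0,0,0,0],[255,0,0,0,0],[255,0,0,0,0]]' 80; python3 -m creep '[[255,0,0,-0.02,0],[255,0,0,-0.05,0],[255,0,0,-0.05,0],[255,0,0,0,0]]'; python3 -c "
from h import *
go(.5965,.0502,.12,-3.1)"
```

```text
time: 55.48
tcp_pos: [0.607, -0.3367, 0.0084]
tcp_rot: [179.8, -0.0, 51.8]
wrist_force: [0.9, 0.3, 2.7]
opening: 0.094
time: 55.98
tcp_pos: [0.6086, -0.3376, 0.1335]
tcp_rot: [179.3, -0.1, 51.8]
wrist_force: [0.3, -0.3, -2.4]
opening: 0.091
t 55.98 pos [ 0.6086 -0.3376  0.1335] yaw 51.8 q6 8->98 | shift [ 0.2971 -0.2496  0.0111] | turn 0.958 rad
```

```bash
python3 -m creep '[[255,0.0424,-0.0357,0,0],[255,0.0424,-0.0357,0,0],[255,0.0424,-0.0357,0,0],[255,0.0424,-0.0357,0,0],[255,0.0424,-0.0357,0,0],[255,0.0424,-0.0357,0,0],[255,0.0424,-0.0357,0,0],[255,0,0,0,-0.168]]'; python3 -m creep '[[255,0,0,0,-0.168],[255,0,0,0,-0.168],[255,0,0,0,-0.168],[255,0,0,0,-0.168],[255,0,0,0,-0.168],[255,0,0,0,-0.168],[255,0,0,0,-0.168],[255,0,0,0,-0.168]]'; python3 -m creep '[[255,0,0,0,-0.168],[255,0,0,0,-0.168],[255,0,0,0,-0.168],[255,0,0,0,-0.168],[255,0,0,0,0],[255,0,0,0,0]]'; python3 -c "
from h import *
go(.5965,.0502,.0214,-3.1)
im=rgb('scene','s22')"
```

```text
time: 56.98
tcp_pos: [0.5918, 0.0555, 0.1259]
tcp_rot: [-179.8, 0.0, 61.9]
wrist_force: [0.2, -1.3, -2.8]
opening: 0.095
time: 57.98
tcp_pos: [0.5921, 0.0515, 0.1258]
tcp_rot: [-179.9, -0.1, 138.7]
wrist_force: [0.8, -1.2, -3.0]
opening: 0.094
time: 58.72
tcp_pos: [0.5928, 0.0516, 0.1263]
tcp_rot: [-180.0, -0.1, 176.8]
wrist_force: [-0.3, -0.6, -2.1]
opening: 0.094
t 58.73 pos [0.5928 0.0516 0.1263] yaw 176.8 q6 -83->-82 | shift [-0.0039 -0.0012  0.1049] | turn -0.002 rad
```

View pics/s22.png

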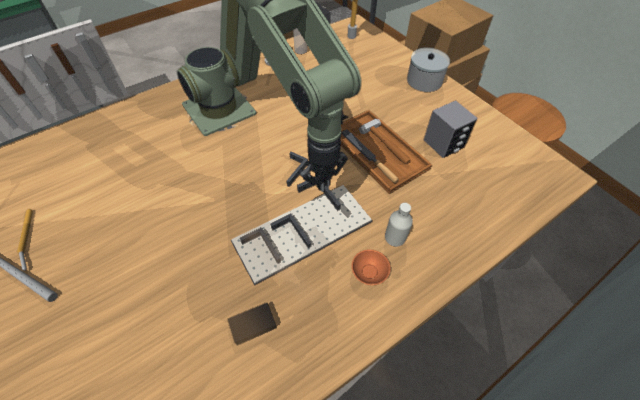

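```bash
python3 -m creep '[[255,-0.004,-0.001,0.04,0],[255,0,0,0.04,0],[255,0,0,0.02,0],[255,0,0,0.006,0],[255,0,0,0,0],[150,0,0,0,0],[150,0,0,0,0],[150,0,0,-0.02,0]]'; python3 -m creep '[[140,0,0,-0.05,0],[140,0,0,-0.03,0],[140,0,0,0,0]]';python3 -c "
from h import *
go(.4192,.0882,.1,-65.1)"
```

```text
time: 59.78
tcp_pos: [0.5964, 0.0503, 0.04]
tcp_rot: [-180.0, -0.2, 176.9]
wrist_force: [-0.6, 0.6, -0.1]
opening: 0.414
time: 60.15
tcp_pos: [0.5993, 0.0505, 0.1239]
tcp_rot: [180.0, 0.4, 176.9]
wrist_force: [0.2, -0.4, -0.2]
opening: 0.451
t 60.15 pos [0.5993 0.0505 0.1239] yaw 176.9 q6 -83->-13 | shift [0.1821 0.0278 0.0227] | turn 1.082 rad
```

```bash
python3 -m creep '[[140,0.0455,0.007,0,0],[140,0.0455,0.007,0,0],[140,0.0455,0.007,0,0],[140,0.0455,0.007,0.02,0],[140,0,0,0,0.18],[140,0,0,0,0.18],[140,0,0,0,0.18],[140,0,0,0,0.18]]';python3 -m creep '[[140,0,0,0,0.18],[140,0,0,0,0.18],[140,0,0,0,0],[140,0,0,0,0]]';python3 -c "
from h import *
go(.4192,.0882,.006,-65.1)
im=rgb('scene','s23')"
```

```text
time: 61.15
tcp_pos: [0.4163, 0.0881, 0.0999]
tcp_rot: [-179.9, -0.1, 135.3]
wrist_force: [0.2, 0.5, -0.2]
opening: 0.449
time: 61.65
tcp_pos: [0.4167, 0.0881, 0.1003]
tcp_rot: [-179.9, -0.0, 115.2]
wrist_force: [0.6, 0.1, -0.2]
opening: 0.452
t 61.65 pos [0.4167 0.0881 0.1003] yaw 115.2 q6 -15->-13 | shift [-0.001   0.0023  0.0943] | turn 0.004 rad
```

View pics/s23.png

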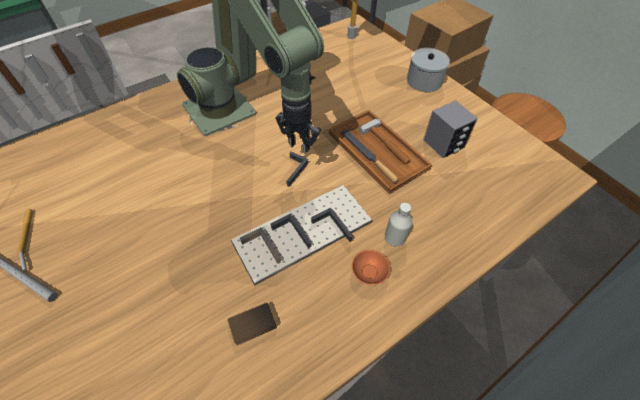

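```bash
python3 -m creep '[[140,-0.001,0.0023,0.04,0],[140,0,0,0.04,0],[140,0,0,0.0135,0],[255,0,0,0,0],[255,0,0,0,0],[255,0,0,0,0],[255,0,0,0,0]]' 80; python3 -m creep '[[255,0,0,-0.02,0],[255,0,0,-0.05,0],[255,0,0,-0.05,0],[255,0,0,0,0]]'; python3 -c "
from h import *
im=rgb('top','t24'); brackets(im,boxes=[(290,178,342,226),(342,178,380,224),(380,178,410,226)],floor=.013)
cv2.imwrite('pics/t24z.png',cv2.resize(im[160:240,270:430,::-1],None,fx=5,fy=5))
go(.6013,.14,.12,-3.1)"
```

```text
time: 62.58
tcp_pos: [0.4199, 0.0883, 0.0077]
tcp_rot: [179.9, 0.0, 115.0]
wrist_force: [1.1, 1.0, -4.0]
opening: 0.091
time: 63.08
tcp_pos: [0.4223, 0.0888, 0.1308]
tcp_rot: [179.5, 0.1, 115.0]
wrist_force: [-0.4, 0.7, -3.7]
opening: 0.091
mid [0.6419 0.0646] corner [0.609  0.0657] yaw -1.8 (skew -2.6) right len 0.069 0.056 short dir [-0.063 -0.998]
mid [ 0.5968 -0.0367] corner [ 0.5638 -0.0357] yaw -1.8 (skew 0.7) right len 0.104 0.059 short dir [-0.022 -1.   ]
mid [ 0.5882 -0.1278] corner [ 0.5552 -0.1272] yaw -1.1 (skew 3.5) right len 0.105 0.059 short dir [ 0.023 -1.   ]
t 63.12 pos [0.4203 0.0884 0.1285] yaw 115.0 q6 -15->-74 | shift [-0.0298  0.1858  0.0093] | turn -1.080 rad
```

View pics/t24z.png

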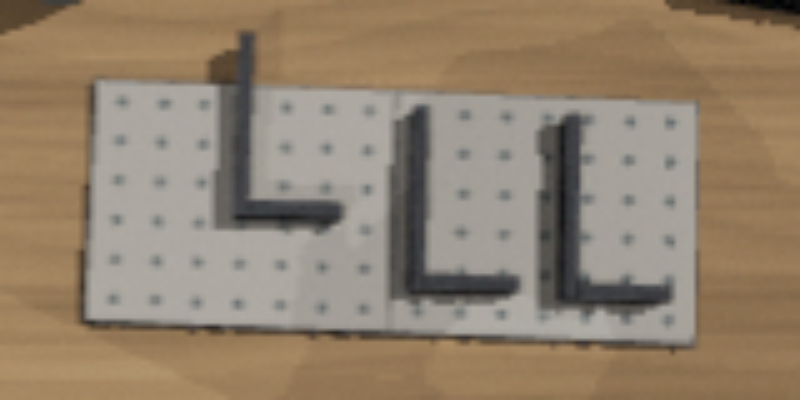

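```bash
python3 -m creep '[[255,-0.0075,0.0465,0,0],[255,-0.0075,0.0465,0,0],[255,-0.0075,0.0465,0,0],[255,-0.0075,0.0465,0,0],[255,0,0,0,-0.18],[255,0,0,0,-0.18],[255,0,0,0,-0.18],[255,0,0,0,-0.18]]';python3 -m creep '[[255,0,0,0,-0.18],[255,0,0,0,-0.18],[255,0,0,0,0],[255,0,0,0,0]]';python3 -c "
from h import *
go(.6013,.14,.0207,-3.1)
im=rgb('scene','s25')"
```

```text
time: 64.12
tcp_pos: [0.5992, 0.1394, 0.124]
tcp_rot: [-179.8, -0.3, 156.6]
wrist_force: [0.7, -0.7, -2.7]
opening: 0.089
time: 64.62
tcp_pos: [0.6001, 0.1396, 0.1258]
tcp_rot: [-180.0, -0.2, 176.8]
wrist_force: [-0.0, 0.6, -3.7]
opening: 0.095
t 64.62 pos [0.6001 0.1396 0.1258] yaw 176.8 q6 -75->-74 | shift [-0.0015  0.0006  0.1051] | turn -0.003 rad
```

View pics/s25.png

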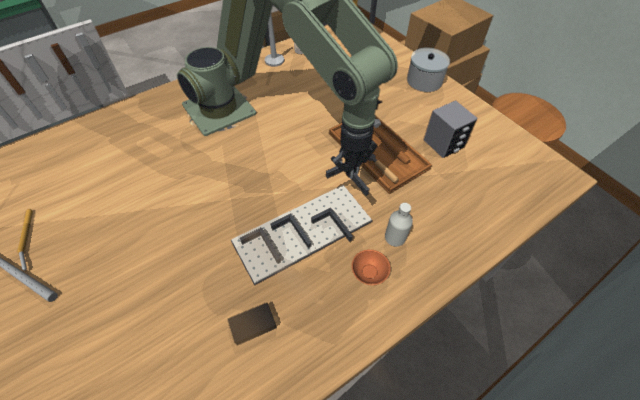

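```bash
python3 -m creep '[[255,-0.001,0,0.04,0],[255,0,0,0.04,0],[255,0,0,0.02,0],[255,0,0,0.006,0],[255,0,0,0,0],[155,0,0,0,0],[155,0,0,0,0],[155,0,0,-0.02,0]]'; python3 -m creep '[[140,0,0,-0.05,0],[140,0,0,-0.03,0],[140,0.05,0,0,0],[140,0.05,0,0,0],[140,0.05,0,0,0],[140,0.05,0,0,0],[140,0,0,0,0],[140,0,0,0,0]]';python3 -c "
from h import *
im=rgb('top','t26'); brackets(im,boxes=[(288,170,323,226),(310,158,342,226),(342,178,380,224),(380,178,410,226)],floor=.013)
cv2.imwrite('pics/t26z.png',cv2.resize(im[150:240,270:430,::-1],None,fx=5,fy=5))
"
```

```text
time: 65.68
tcp_pos: [0.6012, 0.1396, 0.0409]
tcp_rot: [-180.0, -0.1, 176.9]
wrist_force: [-0.2, -0.3, 0.6]
opening: 0.394
time: 66.68
tcp_pos: [0.4035, 0.151, 0.1222]
tcp_rot: [179.9, 0.2, 176.9]
wrist_force: [0.5, 0.5, 0.5]
opening: 0.452
mid [0.6017 0.1421] corner [0.5687 0.1437] yaw -2.8 (skew 2.3) right len 0.104 0.057 short dir [-0.021 -1.   ]
mid [0.6427 0.0659] corner [0.6097 0.0674] yaw -2.6 (skew 1.9) right len 0.099 0.058 short dir [-0.023 -1.   ]
mid [ 0.5975 -0.0365] corner [ 0.5646 -0.0349] yaw -2.8 (skew 0.1) right len 0.103 0.060 short dir [-0.049 -0.999]
mid [ 0.5889 -0.1279] corner [ 0.5559 -0.1271] yaw -1.4 (skew 2.0) right len 0.104 0.056 short dir [-0. -1.]
```

View pics/t26z.png

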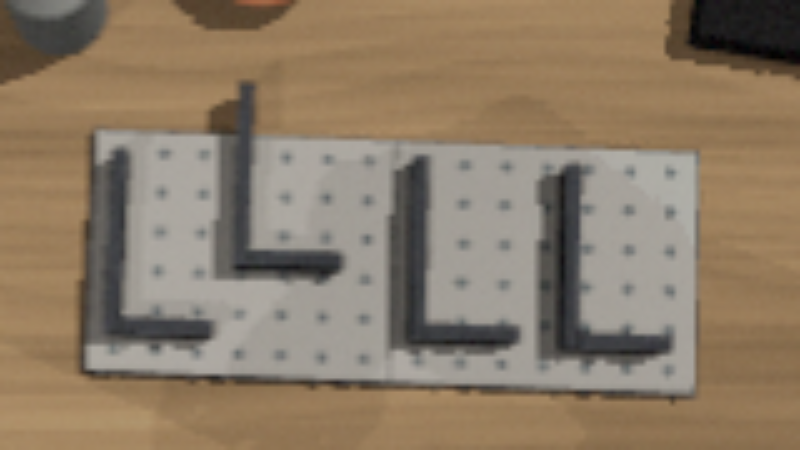

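```bash
python3 -c "
from h import *
go(.6425,.0655,.1,-2.8)"
```

```text
t 66.72 pos [0.4039 0.1509 0.122 ] yaw 176.9 q6 -68->-81 | shift [-0.2429 -0.0724  0.0227] | turn -0.006 rad
```

```bash
python3 -m creep '[[150,-0.048,-0.0145,0,0],[150,-0.048,-0.0145,0,0],[150,-0.048,-0.0145,0,0],[150,-0.048,-0.0145,0,0],[150,-0.048,-0.0145,0,0],[150,0,0,0,0],[150,0,0,0,0]]';python3 -c "
from h import *
go(.6425,.0655,.0195,-2.8)"
```

```text
time: 67.6
tcp_pos: [0.6379, 0.0648, 0.1204]
tcp_rot: [-180.0, -0.1, 176.9]
wrist_force: [-0.9, -0.3, 0.9]
opening: 0.407
t 67.60 pos [0.6379 0.0648 0.1204] yaw 176.9 q6 -82->-81 | shift [-0.0047  0.0009  0.1009] | turn -0.006 rad
```

```bash
python3 -m creep '[[150,-0.0035,0,0.04,0],[150,0,0,0.04,0],[150,0,0,0.021,0],[255,0,0,0,0],[255,0,0,0,0],[255,0,0,0,0],[255,0,0,0,0]]' 80; python3 -m creep '[[255,0,0,-0.02,0],[255,0,0,-0.04,0],[255,0,0,0,0]]'; python3 -c "
from h import *
go(.5972,.0515,.0205,-3.1)"
```

```text
time: 68.47
tcp_pos: [0.6415, 0.065, 0.021]
tcp_rot: [180.0, 0.1, 176.9]
wrist_force: [-0.1, -0.2, -3.3]
opening: 0.098
time: 68.85
tcp_pos: [0.6439, 0.0652, 0.084]
tcp_rot: [179.9, 0.5, 176.9]
wrist_force: [-0.3, -0.4, -3.4]
opening: 0.092
t 68.85 pos [0.6439 0.0652 0.084 ] yaw 176.9 q6 -82->-82 | shift [ 0.0464 -0.0163  0.0631] | turn -0.000 rad
```

```bash
python3 -m creep '[[255,0.022,-0.0075,0,0],[255,0.022,-0.0075,0,0],[255,0,0,0,0],[255,0,0,0.03,0],[255,0,0,0.025,0],[255,0,0,0.006,0],[255,0,0,0,0],[160,0,0,0,0]]'; python3 -m creep '[[160,0,0,0,0],[160,0,0,-0.02,0],[140,0,0,-0.05,0],[140,0,0,-0.05,0],[140,0.05,0,0,0],[140,0.05,0,0,0],[140,0.05,0,0,0],[140,0.05,0,0,0]]';python3 -m creep '[[140,0,0.05,0,0],[140,0,0.05,0,0],[140,0,0.05,0,0],[140,0,0,0,0]]';python3 -c "
from h import *
im=rgb('top','t27'); b=brackets(im,boxes=[(288,170,323,226),(317,158,342,226),(342,178,380,224),(380,178,410,226)],floor=.013)
cv2.imwrite('pics/t27z.png',cv2.resize(im[150:240,270:430,::-1],None,fx=5,fy=5)); cv2.imwrite('pics/t27.png',im[:,:,::-1]); rgb('scene','s27')
c=np.array([.6094,-.0256]);y=np.radians(-3.1);R=np.array([[np.cos(y),-np.sin(y)],[np.sin(y),np.cos(y)]])
for q in b: print(((q['mid']-c)@R).round(4), q['yaw']+3.1)
"
```

```text
time: 69.85
tcp_pos: [0.5978, 0.0526, 0.0198]
tcp_rot: [180.0, 0.1, 176.9]
wrist_force: [-0.1, -0.3, -0.1]
opening: 0.295
time: 70.85
tcp_pos: [0.3958, 0.0633, 0.1393]
tcp_rot: [180.0, 0.0, 176.9]
wrist_force: [-0.3, 0.6, 0.5]
opening: 0.452
time: 71.35
tcp_pos: [0.4058, 0.2159, 0.1394]
tcp_rot: [179.9, 0.1, 177.2]
wrist_force: [0.1, -0.2, -0.7]
opening: 0.451
mid [0.6016 0.1422] corner [0.5687 0.1435] yaw -2.4 (skew 2.8) right len 0.104 0.057 short dir [-0.008 -1.   ]
mid [0.5964 0.0564] corner [0.5634 0.0575] yaw -1.9 (skew 3.7) right len 0.106 0.059 short dir [ 0.012 -1.   ]
mid [ 0.5968 -0.0372] corner [ 0.5638 -0.0362] yaw -1.8 (skew 0.4) right len 0.104 0.059 short dir [-0.025 -1.   ]
mid [ 0.5891 -0.1279] corner [ 0.5561 -0.1271] yaw -1.4 (skew 2.0) right len 0.104 0.059 short dir [-0.001 -1.   ]
[-0.0168  0.1671] 0.6845412
[-0.0174  0.0812] 1.2196187
[-0.012  -0.0123] 1.3421696
[-0.0147 -0.1032] 1.658144
```

View pics/t27z.png

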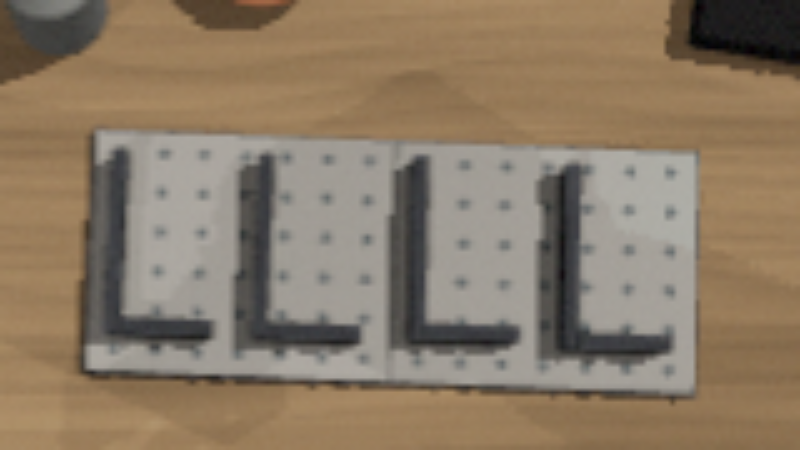

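View pics/t27.png

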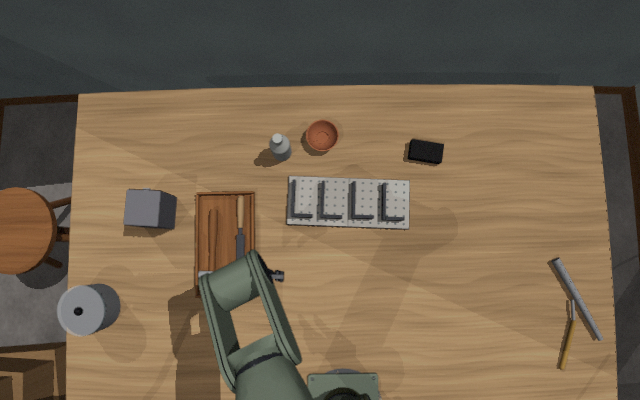

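View pics/s27.png

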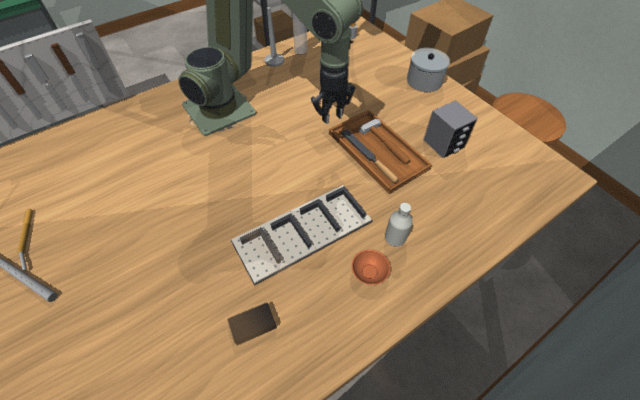

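The top picture shows four L's side by side on the board, around columns 295–405 and rows 180–222. Hammer and file are in the tray, and the bystanders have not moved. I'm handing in.

```bash
python3 -c "
from rig import env
print(env.hand_in())"
```

```text
the job is handed in; nothing more can be done
None
```

The job was handed in at about 71 s of the 210 s. The hammer and file are in the wooden tray, and all four brackets lie on the board as capital L's. The hand-in gives no verdict, so the result rests on my own camera checks.

**What I did:**
- I moved the hammer and file into the tray before laying any bracket.
- Two brackets already lay the right way round, and I placed those directly.
- Two lay mirrored. I hung each by the tip of its short arm, stood it on its long arm and tipped it over, then placed it.

**What went wrong and was mended:**
- The first light-force grip on the first mirrored bracket did not let it swing down. A lighter hold on the tip corner did.
- The other mirrored bracket slipped out of the grip once. I measured it again and regripped it.
- One bracket already on the board was knocked about 45 mm away from the robot, so I put it back.
- While tipping the brackets over, I pressed on them with up to about 39 N at the wrist. The wrist limit is 120 N.

**Last checks, from the top camera:**

| | Measured | Allowed |
|---|---|---|
| Bracket mid x in the board frame | -0.017 to -0.012 m | -0.041 to 0.007 m |
| Bracket mid y in the board frame | -0.103, -0.012, 0.081, 0.167 m | -0.129 to 0.184 m |
| Long arm off square | under 2° | 0.21 rad (12°) |

- All four brackets read as right way round, with the short arm to the right.
- Bystanders: in both camera pictures they look where they were at the start. I judged this by eye.
- Gripper: it was clear of everything, with the tool tip at 0.139 m.
- Camera disagreement: early on, the scene camera put two brackets 5–7 mm from where the top camera did. I used the top camera, and every grasp and placing agreed with it.

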